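# Clear up the tasting bench

## Robot

A 6-joint arm with a two-finger parallel gripper is mounted at the origin on the work surface. World frame = base frame: x ahead of the robot, y to its left, z up, the work surface at z = 0. Lengths are in m, angles in rad, forces in N, time in s.
With the tool pointing down it reaches from about 0.25 to 0.775 m from the base axis. Payload 4 kg.
Tool frame: the origin (TCP) lies on the centre line of the jaws, within the pads' length; the fingertips stand 22 mm ahead of it and the grasp point (between the pads) lies 3 mm ahead of it; z points along the fingers, y is the direction in which the jaws open and shut (so a half turn about z gives the same grasp; the last joint's range is limited). The gripper opens to 94 mm and grips with 3 to 60 N. Pads are 16 mm wide; open, the fingers measure 119 mm over their backs; the gripper's body (75 mm by 177 mm) begins 78 mm behind the grasp point.
Start: joints at [1.004, 0.087, 1.371, -0, 1.684, -0.103], TCP at [0.246, 0.492, 0.194] pointing down, gripper open.
Joint ranges: [-3.1, 3.1], [-0.76, 2.03], [0.27, 2.55], [-1.08, 4.22], [0.17, 2.65], [-2.57, 2.57]. Speed limits (rad/s): [2.79, 2.79, 3.14, 3.14, 3.14, 3.14].

## Interface

Orientations are given as [roll, pitch, yaw] about the fixed x, y, z axes, in that order (R = Rz(yaw) Ry(pitch) Rx(roll)).
In Python, from bench import robot gives the robot as it stands. The module is installed in compiled form; this text tells all that it offers.
- The arm moves only by the shell command python3 -m inch 'ROWS'. ROWS is JSON, a list of rows, each an object with "linear": the shift along the world's x, y, z scaled (see below), a list of three; "twist": the turn about the world's z scaled (see below); "gripper": the opening, from 0 (shut) to 1 (fully open). In form: [{"linear": [x, y, z], "twist": twist, "gripper": gripper}, ...]. A call has 1 to 10 rows; each row is the pose to reach, as a shift and turn from the pose commanded when the call began; what a row does not reach only later rows make up. The controller multiplies each number of a shift by 0.1 m and each number of a turn by 60 degrees. A row lasts 1/12 s, in which the tool goes at most 41.7 mm and 7.16 degrees, less where a joint would pass 70% of its speed; a pose out of reach is approached as far as the arm can. A call with a number of a shift or a turn outside -1 to 1 is refused whole. A call with a gripper value outside its range is refused whole. The fingers move at their own pace and stop on an object; the grip force is fixed at half the most. Time passes only in rows, so rows that repeat a pose let the fingers close. It gives the time, the measured TCP pose, the force and the opening at its end, in the units of the state.
- robot.get_obs(): the state, without advancing time (a new reading comes with each control period).
- robot.snapshot(name): name is "scene" or "top"; returns a dict with "image" (480x640x3 uint8, red, green, blue), "depth" (480x640 float32, m along the optical axis (not along the pixel's ray), 0 where there is no reading), "mtx" (3x3 intrinsics, pixels), "k1" (the pictures are not rectified: a ray, as slopes to the right and down, at radius r is drawn at 1 + k1 r^2 times it, then the intrinsics apply), "rvec" (rotation vector, rad) and "tvec" (3), from world to camera coordinates, as OpenCV has them. Camera axes: x right, y down, z forward; pixel columns grow to the right and rows downward; lengths in m; the calibration is good to about 2 mm. A picture is of the moment at which its call begins.
- robot.close_job(): hands the job in, once; it reports no verdict.
The state is a dict: "time": time; "joint_positions": joint angles; "qvel": joint speeds; "joint_torque": joint torques, N m; "tool_pos": TCP position; "ee_rot": TCP orientation; "wrist_force": force on the tool from outside, world axes, zero at the start; "wrist_torque": the same for the moment, N m; "width": finger opening in m.
Only numpy, scipy, OpenCV 4.12 (cv2) and the standard library are available. Lean on these libraries where they do the work, as an engineer would, in place of code of your own. Each camera call takes 0.05 s, during which the arm holds its last target.

## Task

Clear up after the tasting. The lantern has been left standing on the bench rack: lift it off by its bail and set it down gently, upright, in the middle of the round cork mat. Then lay every red-capped bottle in the rack, one to a free notch, resting in both rails with the middle of its body midway between them and its neck pointing to the front, towards the robot, and at any time nest the tasting vessels: steel cup in the white bowl, copper measure in the cup, all standing upright. Leave the yellow-capped bottle and everything else on the bench alone.

Things in the scene. Friction and masses are not known exactly. Their poses are not given: they have to be found in the camera images.
- rack: fixed low bottle rack, 427 mm wide (y), 130 mm deep (x). Two pale zigzag rails, 18 mm thick, run along y at x = -38 and +38 mm on a light wooden frame with ends 70 mm high. Origin under its centre on the bench, z up, -x its front, towards the robot. Each rail has five 90-degree V notches at y = -160, -80, 0, 80, 160 mm, 48 mm wide, 24 mm deep, bottom at z = 60 mm, between flat crests at z = 84 mm
- rack_seat (a point): in the rack's frame at x = 0, y = 0, z = 97 mm: where the origin of a bottle seated in the middle notch lies, its axis along the rack's x, neck to -x; the other seats are 80 and 160 mm along y either side. Between the rails it is open down to z = 20 mm, so fingers can go down there on both sides of a bottle
- bottle1: small dark green glass wine bottle, white label, red neck capsule, 0.3 to 0.43 kg, 180 mm long, lying on the bench, neck roughly to the robot; to be racked; may be absent. Origin on its axis amid the body; x along the axis to the neck (it may be rolled any way about x). Body, faintly sixteen-sided, 52 mm across, from x = -58 to 54 mm; neck, 25 mm across, from 74 to 122 mm
- bottle1_foot (a point): middle of that bottle's foot, the end away from the neck, 58 mm from its origin along -x
- bottle2: small dark green glass wine bottle, white label, red neck capsule, 0.3 to 0.43 kg, 180 mm long, lying on the bench, neck roughly to the robot; to be racked; may be absent. Origin on its axis amid the body; x along the axis to the neck (it may be rolled any way about x). Body, faintly sixteen-sided, 52 mm across, from x = -58 to 54 mm; neck, 25 mm across, from 74 to 122 mm
- bottle2_foot (a point): middle of that bottle's foot, the end away from the neck, 58 mm from its origin along -x
- bottle3: small dark green glass wine bottle, white label, red neck capsule, 0.3 to 0.43 kg, 180 mm long, lying on the bench, neck roughly to the robot; to be racked; may be absent. Origin on its axis amid the body; x along the axis to the neck (it may be rolled any way about x). Body, faintly sixteen-sided, 52 mm across, from x = -58 to 54 mm; neck, 25 mm across, from 74 to 122 mm
- bottle3_foot (a point): middle of that bottle's foot, the end away from the neck, 58 mm from its origin along -x
- bottle4: small dark green glass wine bottle, white label, red neck capsule, 0.3 to 0.43 kg, 180 mm long, lying on the bench, neck roughly to the robot; to be racked; may be absent. Origin on its axis amid the body; x along the axis to the neck (it may be rolled any way about x). Body, faintly sixteen-sided, 52 mm across, from x = -58 to 54 mm; neck, 25 mm across, from 74 to 122 mm
- bottle4_foot (a point): middle of that bottle's foot, the end away from the neck, 58 mm from its origin along -x
- stored1: small dark green glass wine bottle, white label, yellow neck capsule, 0.3 to 0.43 kg, 180 mm long, lying in an end notch, neck to the front; leave it; one of the two is absent. Origin on its axis amid the body; x along the axis to the neck (it may be rolled any way about x). Body, faintly sixteen-sided, 52 mm across, from x = -58 to 54 mm; neck, 25 mm across, from 74 to 122 mm
- stored2: small dark green glass wine bottle, white label, yellow neck capsule, 0.3 to 0.43 kg, 180 mm long, lying in an end notch, neck to the front; leave it; one of the two is absent. Origin on its axis amid the body; x along the axis to the neck (it may be rolled any way about x). Body, faintly sixteen-sided, 52 mm across, from x = -58 to 54 mm; neck, 25 mm across, from 74 to 122 mm
- lamp: LED hand lantern, 155 mm tall, 0.4 to 0.65 kg: heavy dark round base 110 mm across and 30 mm high, glass 68 mm across, orange cap 84 mm across with its top at 108 mm, and above it a rigid dark bail. Origin under the centre of its base, z up. At first it stands on the rack's crests, blocking the three middle notches
- lamp_grip (a point): middle of the bail's level bar: 150 mm above the lamp's underside; the bar is round, 10 mm thick, 72 mm long along the lamp's y; 37 mm free beneath it above the cap
- mat: fixed round cork mat, 170 mm across, 6 mm thick, on the bench to the left or right of the rack; origin under its centre, z up
- bowl: loose white ceramic bowl: 120 mm across the rim, 80 mm across the foot, 40 mm tall; walls 4 mm, floor 5 mm thick, straight sloping sides; on the bench on the other side of the rack from the mat. Origin under its centre, z up
- cup: loose steel tasting cup, standing upright near the left or right end of the row of bottles: 66 mm across the rim, 56 mm across the foot, 62 mm tall; walls 4 mm, floor 5 mm thick. Origin under its centre, z up. Standing in the bowl its rim is 27 mm above the bowl's
- measure: loose tall copper measure, upright at the other end of the row of bottles: 45 mm across the rim, 39 mm across the foot, 92 mm tall. Origin under its centre, z up. Standing in the cup its rim is 35 mm above the cup's
- corkscrew: T-shaped corkscrew lying flat, wooden handle 100 mm long, 22 mm thick, behind the rack; leave it
- jar: amber jar, 70 mm across, 100 mm tall, behind the rack; leave it
Not all that is in view belongs to the job. Of the things that look like the bowl, the smaller one is meant.

How it is judged:
On the way, in this order (a step that is already met when the one before it is completed fails the run):
1. the lantern stands upright on the cork mat, let go (horizontal distance between lamp and mat below 0.03 m and height (world z) of lamp between 0.001 and 0.012 m and angle between lamp's own z axis and vertical below 0.1 rad and linear speed of lamp below 0.03 m/s and contact force between the fingers and lamp below 0.3 N), for 0.2 s.
2. every red-capped bottle lies in a notch of the rack, neck to the front (z of bottle1 in the frame of rack between 0.0906 and 0.1026 m and x of bottle1 in the frame of rack between -0.025 and 0.025 m and angle between the x axis of each of bottle1, bottle2, bottle3, bottle4 and the x axis of rack, either way round below 0.15 rad and y of bottle1 in the frame of rack between -0.18 and 0.18 m and linear speed of each of bottle1, bottle2, bottle3, bottle4 below 0.03 m/s and x of each of bottle1_foot, bottle2_foot, bottle3_foot, bottle4_foot in the frame of rack above 0.03 m and z of bottle2 in the frame of rack between 0.0906 and 0.1026 m and x of bottle2 in the frame of rack between -0.025 and 0.025 m and y of bottle2 in the frame of rack between -0.18 and 0.18 m and z of bottle3 in the frame of rack between 0.0906 and 0.1026 m and x of bottle3 in the frame of rack between -0.025 and 0.025 m and y of bottle3 in the frame of rack between -0.18 and 0.18 m and z of bottle4 in the frame of rack between 0.0906 and 0.1026 m and x of bottle4 in the frame of rack between -0.025 and 0.025 m and y of bottle4 in the frame of rack between -0.18 and 0.18 m), for 0.2 s.
At the end, for the whole second after the job is handed in: lantern upright on the mat, within 30 mm of its centre; red-capped bottles, and the yellow one still, at rest in notches: within 6 mm of seated height, 25 mm of midway between the rails, 0.15 rad of the rack's x, red necks to the front; measure upright on the cup's floor, cup on the bowl's (all of step 2 and horizontal distance between lamp and mat below 0.03 m and height (world z) of lamp between 0.001 and 0.012 m and angle between each of lamp, bowl's own z axis and vertical below 0.1 rad and linear speed of each of lamp, stored1, stored2, cup, measure, bowl below 0.03 m/s and z of stored1 in the frame of rack between 0.0906 and 0.1026 m and x of stored1 in the frame of rack between -0.025 and 0.025 m and angle between the x axis of each of stored1, stored2 and the x axis of rack, either way round below 0.15 rad and y of stored1 in the frame of rack between -0.18 and 0.18 m and z of stored2 in the frame of rack between 0.0906 and 0.1026 m and x of stored2 in the frame of rack between -0.025 and 0.025 m and y of stored2 in the frame of rack between -0.18 and 0.18 m and horizontal distance between cup and bowl below 0.014 m and z of cup in the frame of bowl between 0.002 and 0.011 m and angle between each of cup, measure's own z axis and vertical below 0.12 rad and horizontal distance between measure and cup below 0.014 m and z of measure in the frame of cup between 0.002 and 0.011 m and height (world z) of bowl below 0.01 m); the robot touches nothing.
It fails at once if the lantern is banged down on the mat (over 60 N) (contact force between lamp and mat above 60 N).
It fails at once if the yellow-capped bottle is shifted more than 40 mm (distance of any of stored1, stored2 from where it was at the start of the episode above 0.04 m).
It fails at once if something else on the bench is shifted more than 40 mm (distance of any of corkscrew, jar from where it was at the start of the episode above 0.04 m).
Of bottle1, bottle2, bottle3, bottle4 only 3 to 4 are there at a start; the rules pass over those that are not, and their reading is None.
Of stored1, stored2 only 1 to 1 are there at a start; the rules pass over those that are not, and their reading is None.
At some moment in a run one of lamp may be knocked a few centimetres aside while the robot is not near it.
It also fails if it takes over 208 s, if anything falls off the work surface, if the arm or the gripper's body presses on something with over 40 N, if the wrist force passes 120 N, or if a joint passes its speed limit or range.

## Working session

There is one attempt and no reset: what is moved stays moved. The work goes in short steps, Python scripts to look and compute and a shell command to move; the robot and the scene stay as the last step left them, time stands still between calls to the robot, and variables do not carry over. Pictures are saved under pics/ and viewed, and the job is handed in when it is done.

```bash
mkdir -p pics
cat > h.py <<'E'
import numpy as np, cv2
from bench import robot
def snap(n,save=None):
    s=robot.snapshot(n)
    if save: cv2.imwrite('pics/'+save,s['image'][:,:,::-1])
    return s
def cam(s):
    R,_=cv2.Rodrigues(np.array(s['rvec'],float)); t=np.array(s['tvec'],float).reshape(3)
    return R,t
def undist(s,uv):
    uv=np.asarray(uv,float).reshape(-1,1,2)
    d=np.array([s['k1'],0,0,0],float)
    return cv2.undistortPoints(uv,np.array(s['mtx'],float),d).reshape(-1,2)
def ray(s,uv,z):
    """pixels -> world on plane z"""
    R,t=cam(s); p=undist(s,uv); d=np.c_[p,np.ones(len(p))]@R; c=-R.T@t
    k=(z-c[2])/d[:,2]; return c+k[:,None]*d
def pts(s):
    v,u=np.mgrid[0:480,0:640]; p=undist(s,np.c_[u.ravel(),v.ravel()])
    z=s['depth'].ravel(); R,t=cam(s); P=np.c_[p*z[:,None],z]
    W=(P-t)@R; W[z==0]=np.nan; return W.reshape(480,640,3)
def proj(s,W):
    return cv2.projectPoints(np.asarray(W,float).reshape(-1,3),np.array(s['rvec'],float),np.array(s['tvec'],float),np.array(s['mtx'],float),np.array([s['k1'],0,0,0.]))[0].reshape(-1,2)
E
python3 - <<'E'
from h import *
a=snap('scene','scene0.png');b=snap('top','top0.png')
for s in(a,b):
    R,t=cam(s);print(s['mtx'],s['k1'],-R.T@t)
print(robot.get_obs())
E
```

```text
[[509.32628703   0.         315.62911993]
 [  0.         509.32628703 246.36485382]
 [  0.           0.           1.        ]] 0.047738144962377334 [1.15607335 0.42639179 1.13954591]
[[599.89702601   0.         316.78498174]
 [  0.         599.89702601 241.24884258]
 [  0.           0.           1.        ]] 0.0284690429086507 [ 0.41840226 -0.00747941  1.46306337]
{'time': 0.1, 'joint_positions': array([ 1.00393795e+00,  8.78517105e-02,  1.37211141e+00,  1.47721609e-05,
        1.68361939e+00, -1.03107102e-01]), 'qvel': array([-0.00133895, -0.00105171, -0.00264322,  0.00060149, -0.00042523,
       -0.00087281]), 'joint_torque': array([ 2.31612546e-03, -3.41251624e+01, -3.03302586e+01,  7.19910627e-02,
        3.04011733e-02, -1.07898668e-04]), 'tool_pos': array([0.24573509, 0.49145836, 0.19333312]), 'ee_rot': array([-3.13961487e+00, -2.19409134e-04,  2.67784281e+00]), 'wrist_force': array([-0.60834406,  0.09552943,  0.15051219]), 'wrist_torque': array([-0.04262707, -0.02466445, -0.04451897]), 'width': 0.0940211024110886}
```

View pics/top0.png

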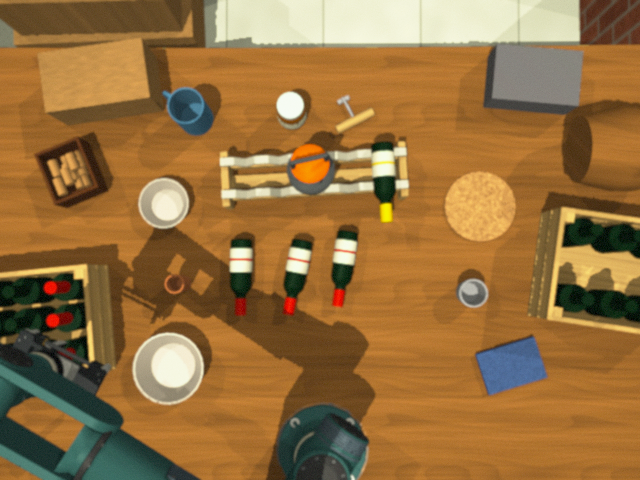

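View pics/scene0.png

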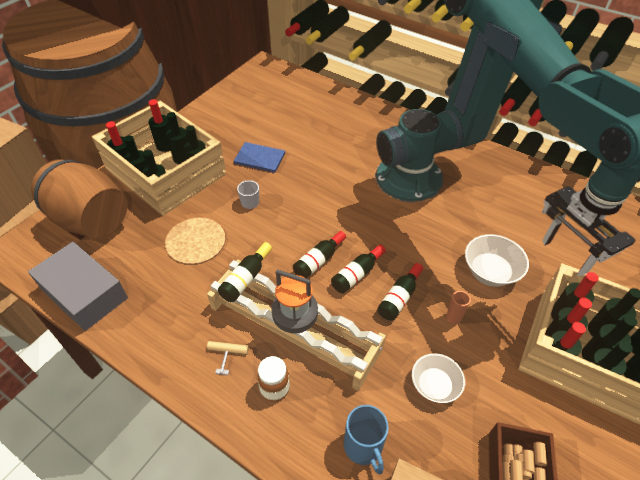

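Top view: three loose red-capped bottles at (240,275), (298,275) and (344,268). The lantern is at (311,167), the yellow-capped bottle at (384,180) and the mat at (480,206). The steel cup is at (473,292) and the copper measure at (174,284).

Possible confusions:
- **Bowls:** (164,203) against the larger one at (168,368). I choose the smaller, (164,203).
- **Red bottles in the left crate**, around (55,290): not part of the job.
- **Blue mug** (190,110): not the cup.
- **Jar** (290,107): leave it.

```bash
cat > meas.py <<'E'
from h import *
def circ(s,P,u0,v0,r,zlo,zhi,zp=None):
    m=np.zeros((480,640),bool);m[max(0,v0-r):v0+r,max(0,u0-r):u0+r]=1
    z=P[...,2];m&=(z>zlo)&(z<zhi)
    return P[m],m
def bottles(s,P):
    hsv=cv2.cvtColor(s['image'],cv2.COLOR_RGB2HSV);out=[]
    return hsv
E
python3 - <<'E'
from meas import *
s=snap('top');P=pts(s);z=P[...,2];img=s['image'];hsv=cv2.cvtColor(img,cv2.COLOR_RGB2HSV)
def mec(Q): 
    c,r=cv2.minEnclosingCircle(Q[:,:2].astype(np.float32));return np.round(c,4),round(r,4),len(Q),Q[:,2].max().round(4)
print('bench z',np.nanmedian(z[320:330,380:420]))
for n,u,v,r,lo,hi in [('bowlS',164,203,32,.03,.05),('bowlL',168,368,42,.03,.08),('cup',473,292,22,.045,.075),('meas',174,284,18,.07,.1),('lampcap',311,167,32,.17,.197),('bail',311,167,32,.215,.26)]:
    Q,m=circ(s,P,u,v,r,lo,hi)
    if len(Q):print(n,mec(Q),Q[:,:2].mean(0))
    if n=='bail':
        c,(w,h),a=cv2.minAreaRect(Q[:,:2].astype(np.float32));print(c,w,h,a)
m=(hsv[...,0]>8)&(hsv[...,0]<22);mm=np.zeros_like(m);mm[165:250,438:522]=1
Q,_=circ(s,P,480,206,42,.004,.012);print('mat',mec(Q),np.median(Q[:,:2],0))
# bottles
for n,u,v in [('A',240,275),('B',298,275),('C',344,268)]:
    Q,_=circ(s,P,u,v,42,.035,.06)
    Q=Q[abs(Q[:,2]-.045)<.02]
    c,(w,h),a=cv2.minAreaRect(Q[:,:2].astype(np.float32));print(n,c,w,h,a,len(Q))
# crest pts
Q,m=circ(s,P,315,175,110,.078,.09);m[:145]=0;m[210:]=0
for lo,hi in((140,172),(172,205)):
    vv,uu=np.nonzero(m);k=(vv>lo)&(vv<hi);q=P[vv[k],uu[k]]
    print('rail',len(q),q.min(0),q.max(0),np.polyfit(q[:,1],q[:,0],1))
big=cv2.resize(img[130:230,200:420],None,fx=3.6,fy=3.6,interpolation=cv2.INTER_CUBIC);cv2.imwrite('pics/rack0.png',big[:,:,::-1])
E
```

```text
bench z -0.0005388418652401176
bowlS (array([0.5864, 0.379 ]), 0.0598, 497, np.float64(0.0472)) [0.58998205 0.38629943]
bowlL (array([0.1985, 0.3579]), 0.0826, 1523, np.float64(0.0642)) [0.19223255 0.36906621]
cup (array([ 0.3742, -0.3522]), 0.0331, 231, np.float64(0.0691)) [ 0.37412094 -0.35485019]
meas (array([0.3953, 0.337 ]), 0.0233, 169, np.float64(0.0987)) [0.39544244 0.33737584]
lampcap (array([0.6543, 0.0263]), 0.0421, 973, np.float64(0.197)) [0.6511204  0.02575895]
bail (array([0.653 , 0.0265]), 0.0397, 200, np.float64(0.2449)) [0.65393274 0.02647257]
(0.6545736789703369, 0.026825957000255585) 0.010493538342416286 0.07918748259544373 12.611960411071777
mat (array([ 0.5849, -0.3851]), 0.139, 2825, np.float64(0.012)) [ 0.5816882  -0.38413681]
A (0.4102287292480469, 0.19418776035308838) 0.18052633106708527 0.04849051311612129 0.2727712094783783 1206
B (0.4171872138977051, 0.025277264416217804) 0.13266165554523468 0.19409799575805664 89.97776794433594 1572
C (0.43541979789733887, -0.00994032621383667) 0.12801207602024078 0.18037962913513184 82.46957397460938 1440
rail 598 [ 0.66797495 -0.19326167  0.078015  ] [0.7094106  0.23642177 0.08980045] [-0.05593621  0.69031844]
rail 699 [ 0.58940928 -0.19776934  0.07800222] [0.63807287 0.23321885 0.08999633] [-0.05526226  0.6137323 ]
```

View pics/rack0.png

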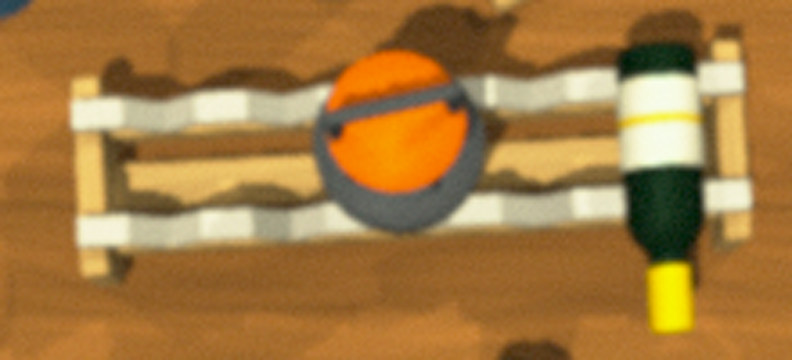

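```bash
cat > bot.py <<'E'
from meas import *
def find(s,zlo=.03,zhi=.07,box=(.28,.56,-.3,.3),nmin=500,nmax=3000):
    P=pts(s);m=(P[...,2]>zlo)&(P[...,2]<zhi)&(P[...,0]>box[0])&(P[...,0]<box[1])&(P[...,1]>box[2])&(P[...,1]<box[3])
    n,l,st,ce=cv2.connectedComponentsWithStats(m.astype(np.uint8))
    hsv=cv2.cvtColor(s['image'],cv2.COLOR_RGB2HSV);out=[]
    for i in range(1,n):
        if not nmin<st[i,4]<nmax: continue
        Q=P[l==i];c,sz,a=cv2.minAreaRect(Q[:,:2].astype(np.float32))
        bp=cv2.boxPoints((c,sz,a));e0=bp[1]-bp[0];e1=bp[2]-bp[1];d=e0 if np.linalg.norm(e0)>np.linalg.norm(e1) else e1
        L=max(sz);d=d/np.linalg.norm(d)
        red=(l==i)&((hsv[...,0]<6)|(hsv[...,0]>174))&(hsv[...,1]>180)&(hsv[...,2]>90)
        nk=P[red].mean(0)[:2] if red.sum() else None
        if nk is not None and (nk-c)@d<0:d=-d
        # axis from high ridge
        H=Q[Q[:,2]>Q[:,2].max()-.02]
        o=np.array(c)-d*.032
        foot=np.array(c)-d*L/2
        print('px',ce[i].round(),'c',np.round(c,4),'size',np.round(sz,4),'neckdir deg',np.degrees(np.arctan2(d[1],d[0])).round(1),'origin',o.round(4),'foot+58',(foot+.058*d).round(4),'red',red.sum(),'zmax',np.percentile(Q[:,2],97).round(4))
E
python3 - <<'E'
from bot import *
s=snap('top');find(s)
s=snap('scene');find(s)
P=pts(snap('top'))
# mat: colour
s=snap('top');hsv=cv2.cvtColor(s['image'],cv2.COLOR_RGB2HSV)
print(hsv[206,480],hsv[206,525],hsv[206,435],hsv[155,480])
g=cv2.medianBlur(s['image'][...,1],5)
c=cv2.HoughCircles(g[150:260,420:540],cv2.HOUGH_GRADIENT,1,100,param1=100,param2=15,minRadius=28,maxRadius=42);print(c)
if c is not None:
  x,y,r=c[0][0];print('mat',ray(s,[[x+420,y+150],[x+420+r,y+150]],.006))
x=np.array([[0.654,.026,.234],[.6523-.002,.0205,0.]])
E
```

```text
px [343. 263.] c [ 0.4304 -0.0481] size [0.0515 0.1803] neckdir deg 171.4 origin [ 0.4621 -0.0529] foot+58 [ 0.4622 -0.0529] red 157 zmax 0.0544
px [240. 272.] c [0.4101 0.1937] size [0.1804 0.0506] neckdir deg -179.6 origin [0.4421 0.1939] foot+58 [0.4423 0.1939] red 156 zmax 0.054
px [295. 272.] c [0.4101 0.0651] size [0.0516 0.1806] neckdir deg 168.8 origin [0.4414 0.0588] foot+58 [0.4417 0.0588] red 173 zmax 0.0545
px [317. 254.] c [ 0.4328 -0.0485] size [0.0523 0.1836] neckdir deg 170.6 origin [ 0.4643 -0.0538] foot+58 [ 0.4661 -0.0541] red 85 zmax 0.0531
px [356. 268.] c [0.4132 0.065 ] size [0.0516 0.1848] neckdir deg 167.8 origin [0.4444 0.0582] foot+58 [0.4468 0.0577] red 101 zmax 0.053
px [400. 292.] c [0.4126 0.1937] size [0.0517 0.1848] neckdir deg 179.9 origin [0.4446 0.1936] foot+58 [0.447  0.1936] red 117 zmax 0.0534
[ 19 153 240] [ 16 185 167] [ 16 187 169] [ 16 191 175]
[[[59.5 56.5 34.6]]]
mat [[ 0.58106741 -0.38259258  0.006     ]
 [ 0.58092361 -0.46570552  0.006     ]]
```

```bash
python3 -m inch '[{"linear":[0.5,-0.6,1],"twist":-0.17,"gripper":1},{"linear":[0.816,-0.93,1],"twist":-0.17,"gripper":1},{"linear":[0.816,-0.93,1],"twist":-0.17,"gripper":1},{"linear":[0.816,-0.93,1],"twist":-0.17,"gripper":1}]'
for i in 1 2 3; do python3 -m inch '[{"linear":[0.816,-0.93,0],"twist":-0.17,"gripper":1},{"linear":[0.816,-0.93,0],"twist":-0.17,"gripper":1},{"linear":[0.816,-0.93,0],"twist":-0.17,"gripper":1}]'; done
```

```text
time: 0.68
tool_pos: [0.3286, 0.3977, 0.2963]
ee_rot: [3.14, 0.001, 2.5]
wrist_force: [0.9, 0.5, -0.5]
width: 0.0941
time: 0.93
tool_pos: [0.4104, 0.3045, 0.2953]
ee_rot: [3.14, 0.001, 2.32]
wrist_force: [-0.6, 0.5, -0.5]
width: 0.0944
time: 1.18
tool_pos: [0.4919, 0.211, 0.2946]
ee_rot: [3.141, 0.0, 2.142]
wrist_force: [0.5, 0.5, -0.0]
width: 0.0939
time: 1.43
tool_pos: [0.5736, 0.118, 0.2945]
ee_rot: [3.141, 0.0, 1.963]
wrist_force: [1.0, 0.4, -0.0]
width: 0.0939
```

```bash
cat > lamp.py <<'E'
from meas import *
def lamp(s,zl,box):
    P=pts(s);hsv=cv2.cvtColor(s['image'],cv2.COLOR_RGB2HSV)
    inb=(P[...,0]>box[0])&(P[...,0]<box[1])&(P[...,1]>box[2])&(P[...,1]<box[3])
    o=inb&(P[...,2]>zl+.09)&(P[...,2]<zl+.12);Q=P[o]
    b=inb&(P[...,2]>zl+.135)&(P[...,2]<zl+.17);B=P[b]
    if len(Q)>10:print('cap',[np.round(x,4) for x in cv2.minEnclosingCircle(Q[:,:2].astype(np.float32))],len(Q))
    if len(B)>10:
        c,sz,a=cv2.minAreaRect(B[:,:2].astype(np.float32));d=np.linalg.svd(B[:,:2]-B[:,:2].mean(0))[2][0]
        print('bail',np.round(c,4),np.round(sz,4),'lamp yaw',np.degrees(np.arctan2(-d[0]*np.sign(d[1]),abs(d[1]))).round(1),len(B),'z',np.median(B[:,2]).round(4))
    b=inb&(P[...,2]>zl+.018)&(P[...,2]<zl+.036)
    if b.sum()>10:print('base',[np.round(x,4) for x in cv2.minEnclosingCircle(P[b][:,:2].astype(np.float32))],b.sum())
E
python3 - <<'E'
from lamp import *
for n in('top','scene'):lamp(snap(n,'l1%s.png'%n),.084,(.57,.74,-.06,.11))
E
```

```text
cap [array([0.6551, 0.0267]), np.float64(0.0425)] 975
bail [0.6546 0.0265] [0.0114 0.0796] lamp yaw 12.9 200 z 0.2367
base [array([0.6549, 0.0266]), np.float64(0.0551)] 620
cap [array([0.6558, 0.0248]), np.float64(0.044)] 824
bail [0.6567 0.0257] [0.0127 0.0802] lamp yaw 13.0 197 z 0.236
base [array([0.6576, 0.0252]), np.float64(0.055)] 692
```

View pics/l1scene.png

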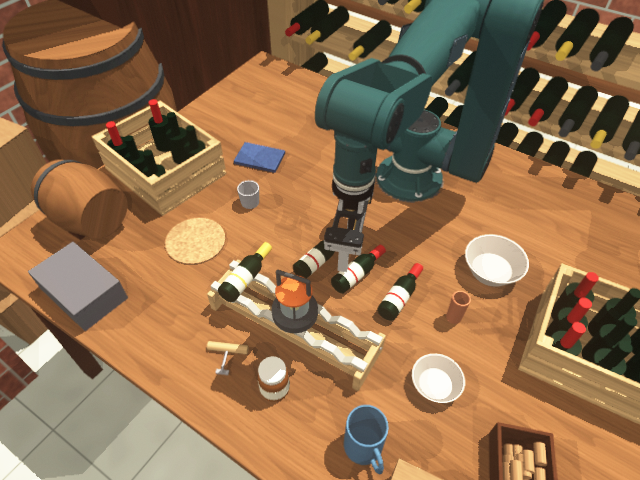

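The lantern is unmoved, with its bail at (0.655, 0.0265). Moving over it, lowering and gripping.

```bash
python3 -m inch '[{"linear":[0.816,-0.915,0],"twist":-0.162,"gripper":1},{"linear":[0.816,-0.915,0],"twist":-0.162,"gripper":1},{"linear":[0.816,-0.915,0],"twist":-0.162,"gripper":1},{"linear":[0.816,-0.915,0],"twist":-0.162,"gripper":1},{"linear":[0.816,-0.915,-0.3],"twist":-0.162,"gripper":1},{"linear":[0.816,-0.915,-0.59],"twist":-0.162,"gripper":1},{"linear":[0.816,-0.915,-0.59],"twist":-0.162,"gripper":1},{"linear":[0.816,-0.915,-0.59],"twist":-0.162,"gripper":1}]'
python3 -m inch '[{"linear":[0,0,0],"twist":0,"gripper":0},{"linear":[0,0,0],"twist":0,"gripper":0},{"linear":[0,0,0],"twist":0,"gripper":0},{"linear":[0,0,0],"twist":0,"gripper":0},{"linear":[0,0,0],"twist":0,"gripper":0},{"linear":[0,0,0],"twist":0,"gripper":0},{"linear":[0,0,0],"twist":0,"gripper":0},{"linear":[0,0,0],"twist":0,"gripper":0},{"linear":[0,0,0],"twist":0,"gripper":0}]'
```

```text
time: 2.2
tool_pos: [0.6524, 0.0293, 0.233]
ee_rot: [-3.136, -0.002, 1.797]
wrist_force: [-0.1, -1.0, 0.7]
width: 0.0941
time: 2.95
tool_pos: [0.654, 0.0284, 0.2353]
ee_rot: [-3.141, -0.0, 1.796]
wrist_force: [-0.5, 0.8, -0.3]
width: 0.0375
```

```bash
python3 -m inch '[{"linear":[0,0,0],"twist":0,"gripper":0},{"linear":[0,0,0],"twist":0,"gripper":0},{"linear":[0,0,0],"twist":0,"gripper":0},{"linear":[0,0,0],"twist":0,"gripper":0},{"linear":[0,0,0],"twist":0,"gripper":0},{"linear":[0,0,0],"twist":0,"gripper":0},{"linear":[0,0,0],"twist":0,"gripper":0}]'
```

```text
time: 3.53
tool_pos: [0.654, 0.0284, 0.2354]
ee_rot: [3.142, -0.0, 1.796]
wrist_force: [-0.4, 0.3, -0.1]
width: 0.0005
```

Run:
```python
from lamp import *
for n in('top','scene'):
    s=snap(n,'l2%s.png'%n);lamp(s,.084,(.55,.8,-.15,.2))
s=cv2.imread('pics/l2scene.png');cv2.imwrite('pics/l2c.png',cv2.resize(s[180:360,200:400],None,fx=3,fy=3))
```

```text
cap [array([0.6525, 0.0298]), np.float64(0.0382)] 42
base [array([ 0.6333, -0.0467]), np.float64(0.1309)] 822
cap [array([0.6567, 0.0241]), np.float64(0.0433)] 804
bail [0.6555 0.026 ] [0.0146 0.0797] lamp yaw 13.1 103 z 0.2357
base [array([ 0.6748, -0.0254]), np.float64(0.1751)] 1233
```

View pics/l2c.png

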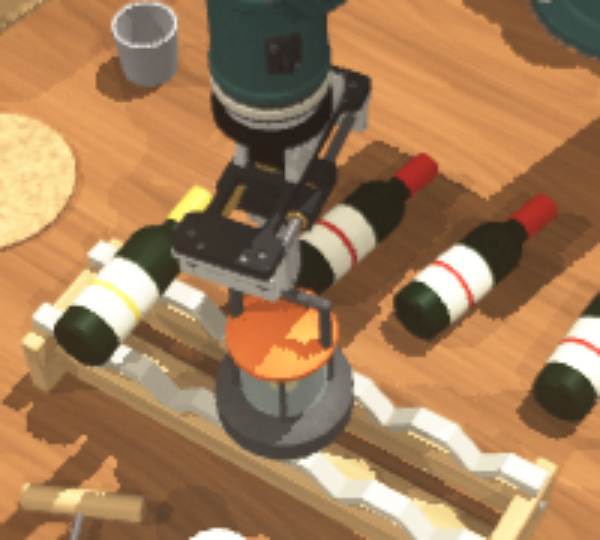

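View pics/l2top.png

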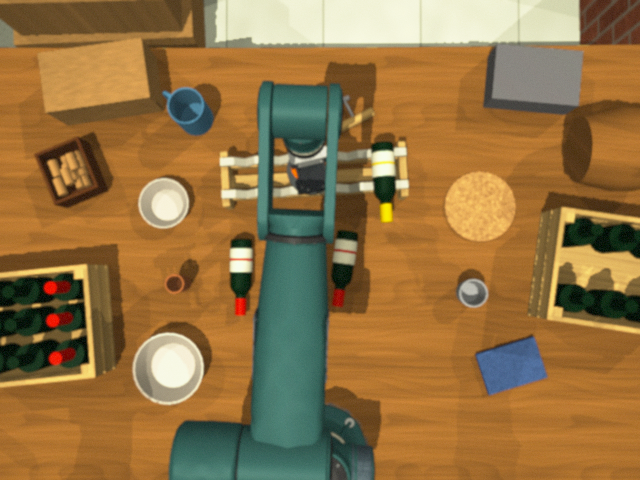

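```bash
python3 - <<'E'
from lamp import *
s=snap('scene');P=pts(s)
for u,v in [(260,262),(270,265),(280,270),(290,272),(285,277),(295,282),(308,281),(262,258),(275,255),(320,210),(316,270),(318,287),(278,282),(300,300)]:
    print(u,v,P[v,u].round(3),s['image'][v,u])
m=(P[...,2]>.2)&(P[...,0]>.56)
Q=P[m]
for lo in np.arange(.2,.4,.01):
    q=Q[(Q[:,2]>=lo)&(Q[:,2]<lo+.01)]
    if len(q):print(round(lo,2),len(q),q.min(0).round(3),q.max(0).round(3),np.median(q,0).round(3))
print(robot.get_obs())
E
python3 -c "
import cv2;s=cv2.imread('pics/l2scene.png');cv2.imwrite('pics/l2d.png',cv2.resize(s[240:310,240:330],None,fx=8,fy=8,interpolation=cv2.INTER_NEAREST))"
```

```text
260 262 [0.746 0.021 0.382] [58 49 41]
270 265 [0.742 0.042 0.385] [55 46 40]
280 270 [0.738 0.062 0.38 ] [54 46 40]
290 272 [0.73  0.079 0.378] [117 110 102]
285 277 [0.729 0.065 0.349] [158 152 139]
295 282 [0.64  0.018 0.188] [172  84  43]
308 281 [0.65  0.061 0.239] [129 123 117]
262 258 [0.739 0.022 0.387] [61 52 45]
275 255 [0.719 0.036 0.386] [55 47 41]
320 210 [0.576 0.041 0.384] [48 43 39]
316 270 [ 0.472 -0.039 -0.002] [120  86  58]
318 287 [ 0.516 -0.002 -0.   ] [126  85  53]
278 282 [ 0.667 -0.009  0.198] [72 65 59]
300 300 [0.67  0.053 0.183] [254 190  96]
0.2 22 [ 0.648 -0.013  0.2  ] [0.669 0.065 0.21 ] [0.658 0.027 0.206]
0.21 25 [ 0.647 -0.013  0.21 ] [0.669 0.065 0.219] [0.653 0.058 0.215]
0.22 14 [ 0.645 -0.011  0.22 ] [0.669 0.065 0.229] [0.652 0.061 0.224]
0.23 75 [0.646 0.03  0.23 ] [0.661 0.065 0.24 ] [0.653 0.048 0.237]
0.24 7 [0.65  0.036 0.24 ] [0.656 0.058 0.249] [0.653 0.039 0.241]
0.25 15 [0.643 0.034 0.251] [0.666 0.039 0.259] [0.656 0.037 0.256]
0.26 23 [0.642 0.033 0.26 ] [0.668 0.039 0.27 ] [0.655 0.035 0.264]
0.27 20 [0.641 0.033 0.27 ] [0.666 0.039 
[... 779 characters left out ...]

{'time': 3.6833, 'joint_positions': array([-4.31556221e-02,  3.23401694e-01,  1.01163682e+00,  3.74233651e-05,
        1.80642899e+00, -2.68428189e-01]), 'qvel': array([ 2.47252591e-04,  7.94285933e-05, -2.65668440e-04,  5.95659302e-05,
       -6.33832222e-04,  2.08045686e-04]), 'joint_torque': array([-3.86642678e-04, -4.39855850e+01, -3.03392279e+01,  6.57203584e-02,
        3.53461120e-02, -3.18718151e-05]), 'tool_pos': array([0.65406565, 0.02842178, 0.23541762]), 'ee_rot': array([ 3.14146234e+00, -1.89358003e-06,  1.79607763e+00]), 'wrist_force': array([ 0.00667601, -0.39039361, -0.17897807]), 'wrist_torque': array([-0.06635713,  0.08047319,  0.04656429]), 'width': 0.0006507245973436957}
```

View pics/l2d.png

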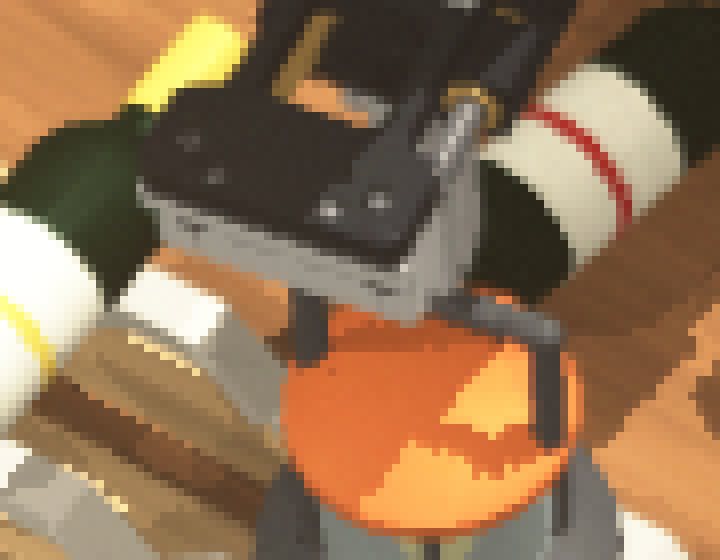

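Run:
```python
from lamp import *
s=snap('scene')
for z in(.16,.171,.19,.203):
  print(z,proj(s,[[.270,.539,z],[.222,.445,z]]).round(0).tolist())
i=cv2.imread('pics/scene0.png');cv2.imwrite('pics/s0c.png',cv2.resize(i[160:270,530:640],None,fx=5,fy=5))
```

```text
0.16 [[574.0, 286.0], [540.0, 254.0]]
0.171 [[576.0, 283.0], [542.0, 251.0]]
0.19 [[579.0, 278.0], [545.0, 246.0]]
0.203 [[582.0, 275.0], [546.0, 242.0]]
```

View pics/s0c.png

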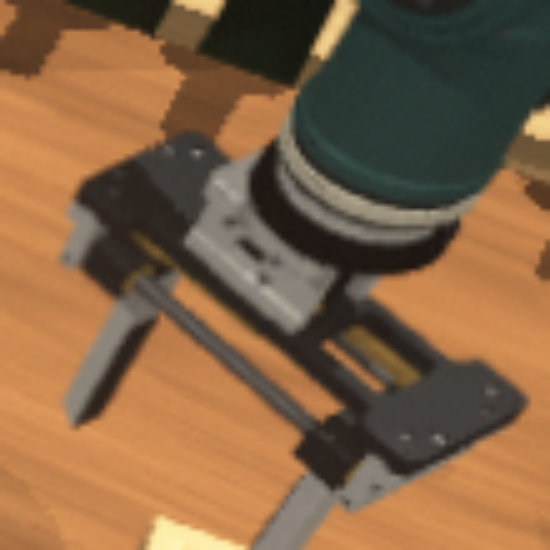

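The tips in the picture and depth data sit about 31 mm higher than the reported TCP implies. This shows at the start pose and here (body underside at 0.342 against an expected 0.31), while x and y agree. So true z is about reported z + 0.031. I'll open, lower by that amount and close again.

```bash
python3 -m inch '[{"linear":[0,0,0],"twist":0,"gripper":0.6},{"linear":[0,0,0],"twist":0,"gripper":0.6},{"linear":[0,0,0],"twist":0,"gripper":0.6},{"linear":[0,0,0],"twist":0,"gripper":0.6},{"linear":[0,0,0],"twist":0,"gripper":0.6},{"linear":[0,0,0],"twist":0,"gripper":0.6},{"linear":[0,0,0],"twist":0,"gripper":0.6},{"linear":[0,0,0],"twist":0,"gripper":0.6}]'
python3 - <<'E'
from lamp import *
s=snap('scene','l3.png');P=pts(s)
Q=P[(P[...,2]>.2)&(P[...,0]>.56)&(P[...,2]<.35)]
for lo in np.arange(.2,.34,.005):
    q=Q[(Q[:,2]>=lo)&(Q[:,2]<lo+.005)]
    if len(q):print(round(lo,3),len(q),q.min(0).round(3),q.max(0).round(3))
i=cv2.imread('pics/l3.png');cv2.imwrite('pics/l3c.png',cv2.resize(i[220:320,230:340],None,fx=5,fy=5))
E
```

```text
time: 4.4
tool_pos: [0.654, 0.0284, 0.2354]
ee_rot: [3.142, -0.0, 1.796]
wrist_force: [0.2, 0.7, 1.0]
width: 0.0504
0.2 11 [ 0.647 -0.014  0.2  ] [0.669 0.065 0.205]
0.205 13 [ 0.645 -0.013  0.206] [0.669 0.065 0.21 ]
0.21 13 [ 0.647 -0.015  0.21 ] [0.669 0.064 0.215]
0.215 11 [ 0.646 -0.013  0.215] [0.67  0.064 0.219]
0.22 9 [ 0.647 -0.009  0.22 ] [0.668 0.064 0.225]
0.225 6 [0.646 0.058 0.225] [0.655 0.064 0.229]
0.23 27 [0.644 0.028 0.23 ] [0.661 0.065 0.235]
0.235 51 [0.646 0.027 0.235] [0.659 0.063 0.24 ]
0.24 7 [0.649 0.034 0.24 ] [0.657 0.061 0.241]
0.245 6 [0.622 0.025 0.248] [0.63  0.031 0.249]
0.25 9 [0.621 0.027 0.251] [0.692 0.043 0.254]
0.255 17 [0.626 0.026 0.255] [0.692 0.045 0.26 ]
0.26 15 [0.623 0.028 0.26 ] [0.692 0.045 0.265]
0.265 19 [0.622 0.026 0.265] [0.693 0.045 0.27 ]
0.27 11 [0.621 0.028 0.27 ] [0.693 0.044 0.275]
0.275 3 [0.623 0.028 0.275] [0.694 0.03  0.276]
0.28 3 [0.62  0.028 0.281] [0.622 0.03  0.285]
0.285 1 [0.62  0.029 0.289] [0.62  0.029 0.289]
0.29 4 [0.621 0.018 0.292] [0.631 0.03  0.295]
0.295 3 [0.621 0.02  0.297] [0.632 0.029 0.298]
0.3 3 [0.629 0.021 0.302] [0.63  0.023 0.304]
0.305 2 [0.629 0.023 0.308] [0.63  0.025 0.309]
0.31 2 [0.626 0.024 0.312] [0.631 0.025 0.313]
0.315 3 [0.628 0.025 0.315] [0.631 0.027 0.319]
0.32 3 [0.625 0.028 0.322] [0.629 0.029 0.324]
0.325 2 [0.619 0.028 0.327] [0.626 0.031 0.329]
0.33 3 [0.624 0.029 0.33 ] [0.628 0.03  0.333]
0.34 18 [0.575 0.013 0.341] [0.74  0.076 0.345]
```

View pics/l3c.png

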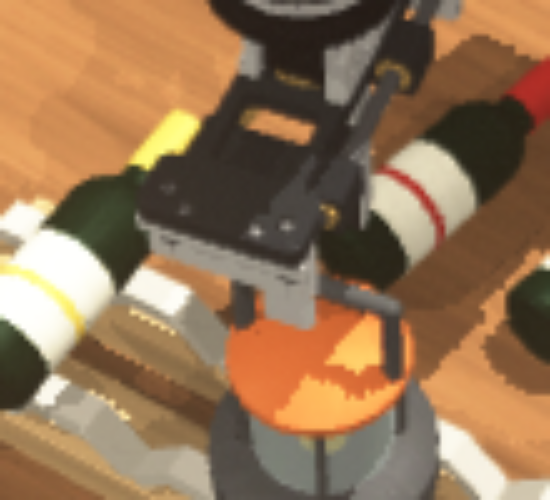

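```bash
python3 -m inch '[{"linear":[0,0,-0.32],"twist":0,"gripper":0.6},{"linear":[0,0,-0.32],"twist":0,"gripper":0.6},{"linear":[0,0,-0.32],"twist":0,"gripper":0},{"linear":[0,0,-0.32],"twist":0,"gripper":0},{"linear":[0,0,-0.32],"twist":0,"gripper":0},{"linear":[0,0,-0.32],"twist":0,"gripper":0},{"linear":[0,0,-0.32],"twist":0,"gripper":0},{"linear":[0,0,-0.32],"twist":0,"gripper":0},{"linear":[0,0,-0.32],"twist":0,"gripper":0},{"linear":[0,0,-0.32],"twist":0,"gripper":0}]'
python3 -m inch '[{"linear":[0,0,0],"twist":0,"gripper":0},{"linear":[0,0,0],"twist":0,"gripper":0}]'
```

```text
time: 5.28
tool_pos: [0.6544, 0.0284, 0.2038]
ee_rot: [3.14, 0.0, 1.796]
wrist_force: [0.6, 0.7, 0.7]
width: 0.0089
time: 5.45
tool_pos: [0.6544, 0.0285, 0.2038]
ee_rot: [3.14, 0.0, 1.796]
wrist_force: [0.4, 0.7, 1.4]
width: 0.0094
```

Gripped: the opening is 9.4 mm on the 10 mm bar. Lifting and carrying to the mat by (-0.074, -0.409).

```bash
python3 -m inch '[{"linear":[0,0,0.2],"twist":0,"gripper":0},{"linear":[0,0,0.5],"twist":0,"gripper":0},{"linear":[0,0,0.8],"twist":0,"gripper":0},{"linear":[0,0,1],"twist":0,"gripper":0},{"linear":[0,0,1],"twist":0,"gripper":0},{"linear":[0,0,1],"twist":0,"gripper":0}]'
for i in 1 2 3 4; do python3 -m inch '[{"linear":[-0.04,-0.2,0],"twist":0,"gripper":0},{"linear":[-0.08,-0.45,0],"twist":0,"gripper":0},{"linear":[-0.12,-0.7,0],"twist":0,"gripper":0},{"linear":[-0.16,-0.9,0],"twist":0,"gripper":0},{"linear":[-0.185,-1,0],"twist":0,"gripper":0},{"linear":[-0.185,-1,0],"twist":0,"gripper":0}]'; done
python3 - <<'E'
from lamp import *
for n in('top','scene'):lamp(snap(n,'l4%s.png'%n),.181,(.48,.68,-.48,-.28))
E
```

```text
time: 5.95
tool_pos: [0.6542, 0.0284, 0.3026]
ee_rot: [-3.141, -0.0, 1.796]
wrist_force: [0.2, -0.1, -7.5]
width: 0.0092
time: 6.45
tool_pos: [0.6341, -0.0738, 0.2996]
ee_rot: [-3.135, -0.002, 1.792]
wrist_force: [-0.5, -0.5, -6.8]
width: 0.0089
time: 6.95
tool_pos: [0.6164, -0.1725, 0.3017]
ee_rot: [-3.139, -0.002, 1.794]
wrist_force: [-1.4, -0.1, -6.7]
width: 0.009
time: 7.45
tool_pos: [0.5984, -0.2721, 0.3024]
ee_rot: [-3.14, -0.001, 1.795]
wrist_force: [0.5, -1.0, -6.0]
width: 0.0089
time: 7.95
tool_pos: [0.58, -0.372, 0.3025]
ee_rot: [-3.141, -0.001, 1.795]
wrist_force: [-1.0, -0.1, -5.8]
width: 0.009
cap [array([ 0.5796, -0.3705]), np.float64(0.0421)] 495
bail [ 0.5816 -0.3467] [0.0084 0.0363] lamp yaw 40.6 52 z 0.3332
base [array([ 0.5795, -0.3669]), np.float64(0.0552)] 613
cap [array([ 0.5842, -0.3693]), np.float64(0.045)] 680
bail [ 0.5836 -0.3699] [0.0336 0.0791] lamp yaw 17.5 261 z 0.3354
base [array([ 0.5853, -0.3615]), np.float64(0.0566)] 606
```

View pics/l4scene.png

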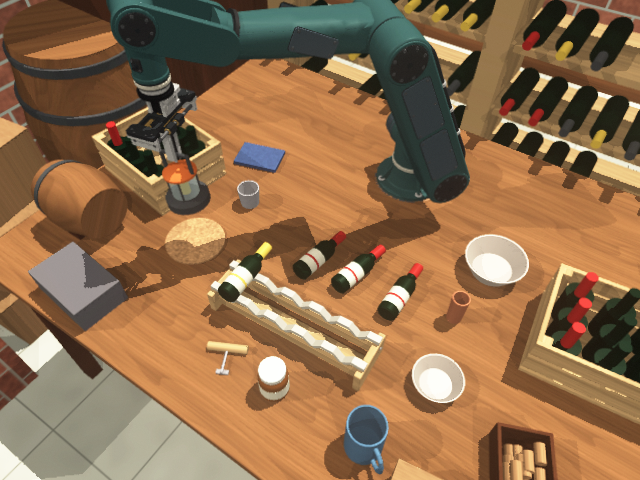

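```bash
python3 -m inch '[{"linear":[0.01,-0.13,0],"twist":0,"gripper":0},{"linear":[0.01,-0.13,-0.25],"twist":0,"gripper":0},{"linear":[0.01,-0.13,-0.5],"twist":0,"gripper":0},{"linear":[0.01,-0.13,-0.8],"twist":0,"gripper":0},{"linear":[0.01,-0.13,-1],"twist":0,"gripper":0},{"linear":[0.01,-0.13,-1],"twist":0,"gripper":0}]'
python3 -m inch '[{"linear":[0,0,-0.2],"twist":0,"gripper":0},{"linear":[0,0,-0.4],"twist":0,"gripper":0},{"linear":[0,0,-0.55],"twist":0,"gripper":0},{"linear":[0,0,-0.65],"twist":0,"gripper":0},{"linear":[0,0,-0.65],"twist":0,"gripper":0},{"linear":[0,0,-0.65],"twist":0,"gripper":0},{"linear":[0,0,-0.65],"twist":0,"gripper":0},{"linear":[0,0,-0.65],"twist":0,"gripper":0}]'
python3 - <<'E'
from lamp import *
for n in('top','scene'):lamp(snap(n,'l5%s.png'%n),.017,(.48,.68,-.48,-.28))
E
```

```text
time: 8.55
tool_pos: [0.5798, -0.3799, 0.1962]
ee_rot: [-3.135, -0.011, 1.799]
wrist_force: [-0.7, -0.5, -8.5]
width: 0.0089
time: 9.22
tool_pos: [0.5821, -0.3851, 0.141]
ee_rot: [3.139, 0.003, 1.796]
wrist_force: [-1.5, -0.3, -5.1]
width: 0.0092
cap [array([ 0.5829, -0.3845]), np.float64(0.0417)] 362
bail [ 0.5841 -0.3597] [0.0097 0.0354] lamp yaw 40.9 41 z 0.1716
base [array([ 0.5844, -0.3813]), np.float64(0.0555)] 458
cap [array([ 0.5868, -0.3825]), np.float64(0.0432)] 525
bail [ 0.5838 -0.3807] [0.0368 0.0686] lamp yaw 18.4 179 z 0.1718
base [array([ 0.587 , -0.3794]), np.float64(0.0566)] 495
```

```bash
python3 -m inch '[{"linear":[0,0,-0.02],"twist":0,"gripper":0},{"linear":[0,0,-0.04],"twist":0,"gripper":0},{"linear":[0,0,-0.06],"twist":0,"gripper":0},{"linear":[0,0,-0.08],"twist":0,"gripper":0},{"linear":[0,0,-0.09],"twist":0,"gripper":0},{"linear":[0,0,-0.10],"twist":0,"gripper":0},{"linear":[0,0,-0.11],"twist":0,"gripper":0},{"linear":[0,0,-0.11],"twist":0,"gripper":0},{"linear":[0,0,-0.11],"twist":0,"gripper":0}]'
python3 -m inch '[{"linear":[0,0,-0.01],"twist":0,"gripper":0},{"linear":[0,0,-0.02],"twist":0,"gripper":0},{"linear":[0,0,-0.02],"twist":0,"gripper":0},{"linear":[0,0,-0.02],"twist":0,"gripper":0}]'
```

```text
time: 10.07
tool_pos: [0.5818, -0.3845, 0.1292]
ee_rot: [3.139, 0.002, 1.796]
wrist_force: [0.0, 2.9, 2.6]
width: 0.0089
time: 10.4
tool_pos: [0.5824, -0.3844, 0.1291]
ee_rot: [3.137, 0.003, 1.797]
wrist_force: [-0.6, 3.9, 7.1]
width: 0.009
```

It has touched down: the wrist force went from -6 N to +7 N. Releasing and rising.

```bash
python3 -m inch '[{"linear":[0,0,0.02],"twist":0,"gripper":0.1},{"linear":[0,0,0.02],"twist":0,"gripper":0.3},{"linear":[0,0,0.02],"twist":0,"gripper":0.5},{"linear":[0,0,0.02],"twist":0,"gripper":0.5},{"linear":[0,0,0.02],"twist":0,"gripper":0.5},{"linear":[0,0,0.02],"twist":0,"gripper":0.5},{"linear":[0,0,0.02],"twist":0,"gripper":0.5},{"linear":[0,0,0.02],"twist":0,"gripper":0.5}]'
python3 -m inch '[{"linear":[0,0,0.2],"twist":0,"gripper":0.5},{"linear":[0,0,0.5],"twist":0,"gripper":0.5},{"linear":[0,0,1],"twist":0,"gripper":0.6},{"linear":[0,0,1],"twist":0,"gripper":0.65},{"linear":[0,0,1],"twist":0,"gripper":0.65}]'
python3 - <<'E'
from lamp import *
for n in('top','scene'):lamp(snap(n,'l6%s.png'%n),.006,(.48,.68,-.48,-.28))
print(robot.get_obs()['tool_pos'])
E
```

```text
time: 11.07
tool_pos: [0.5809, -0.3847, 0.1271]
ee_rot: [-3.141, -0.0, 1.796]
wrist_force: [-0.8, -0.1, 0.1]
width: 0.0468
time: 11.48
tool_pos: [0.5827, -0.3859, 0.2336]
ee_rot: [3.135, 0.008, 1.796]
wrist_force: [-0.1, -0.7, 0.3]
width: 0.0606
cap [array([ 0.583 , -0.3782]), np.float64(0.0427)] 610
bail [ 0.5788 -0.3649] [0.0099 0.0526] lamp yaw 14.9 106 z 0.1589
base [array([ 0.5834, -0.3753]), np.float64(0.0552)] 500
cap [array([ 0.5852, -0.3787]), np.float64(0.0435)] 549
bail [ 0.5847 -0.3786] [0.0115 0.0836] lamp yaw 13.3 129 z 0.1578
base [array([ 0.5848, -0.3785]), np.float64(0.0564)] 480
[ 0.58105819 -0.38463923  0.22703572]
```

View pics/l6scene.png

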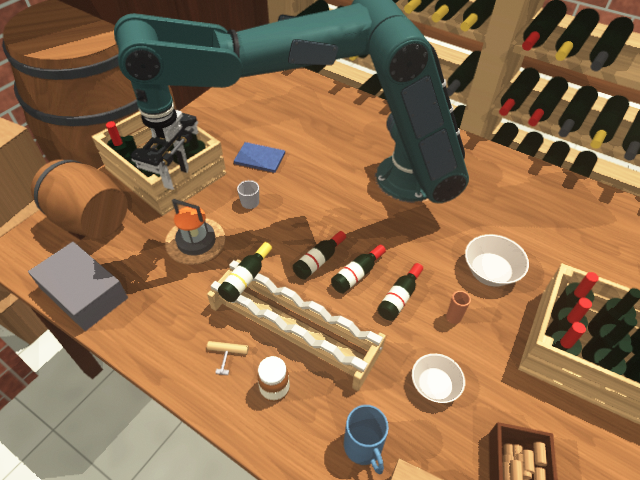

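The lantern stands upright on the mat at about (0.583, -0.379), 4 mm from the centre at (0.581, -0.3825). Next is the cup, which is nearby. I'll measure cup, bowl, measure and rack in both views.

Run:
```python
from meas import *
for n in('top','scene'):
    s=snap(n);P=pts(s)
    def mec(name,cx,cy,r,lo,hi):
        m=(np.hypot(P[...,0]-cx,P[...,1]-cy)<r)&(P[...,2]>lo)&(P[...,2]<hi);Q=P[m]
        if len(Q)<10:print(n,name,'none');return
        c,rr=cv2.minEnclosingCircle(Q[:,:2].astype(np.float32));print(n,name,np.round(c,4),round(rr,4),len(Q))
    mec('cup',.374,-.352,.05,.052,.072);mec('bowl',.587,.379,.08,.034,.05);mec('meas',.395,.337,.04,.08,.1)
    # rack
    m=(P[...,2]>.072)&(P[...,2]<.092)&(P[...,1]<.26)&(P[...,1]>-.11)
    for lo,hi in((.585,.64),(.665,.71)):
        k=m&(P[...,0]>lo)&(P[...,0]<hi);q=P[k]
        f=np.polyfit(q[:,1],q[:,0],1);print(n,'rail',f,len(q))
    # notch valleys: height vs y' along rail
    f=np.array(f)
    yaw=-np.arctan(f[0]);
    A=P.reshape(-1,3);ex=np.array([np.cos(yaw),np.sin(yaw)]);ey=np.array([-np.sin(yaw),np.cos(yaw)])
    o=np.array([.652,.02]);L=(A[:,:2]-o)@np.c_[ex,ey]
    for cx in(-.038,.038):
        k=(abs(L[:,0]-cx)<.006)&(A[:,2]>.05)&(A[:,2]<.1)
        print(cx,[ (round(y,3),round(float(np.median(A[k&(abs(L[:,1]-y)<.004),2])),3)) for y in np.arange(-.12,.22,.01) if (k&(abs(L[:,1]-y)<.004)).sum()>2])
```

```text
top cup none
top bowl [0.5857 0.3788] 0.0599 356
top meas [0.3954 0.3365] 0.0227 133
top rail [-0.05260176  0.61413881] 885
top rail [-0.05224203  0.6898425 ] 911
-0.038 [(np.float64(-0.12), 0.084), (np.float64(-0.11), 0.083), (np.float64(-0.1), 0.081), (np.float64(-0.09), 0.069), (np.float64(-0.08), 0.061), (np.float64(-0.07), 0.07), (np.float64(-0.06), 0.08), (np.float64(-0.05), 0.083), (np.float64(-0.04), 0.085), (np.float64(-0.03), 0.084), (np.float64(-0.02), 0.08), (np.float64(-0.01), 0.069), (np.float64(-0.0), 0.062), (np.float64(0.01), 0.069), (np.float64(0.02), 0.079), (np.float64(0.03), 0.084), (np.float64(0.04), 0.084), (np.float64(0.05), 0.084), (np.float64(0.06), 0.078), (np.float64(0.07), 0.068), (np.float64(0.08), 0.058), (np.float64(0.09), 0.069), (np.float64(0.1), 0.081), (np.float64(0.11), 0.084), (np.float64(0.12), 0.083), (np.float64(0.13), 0.084), (np.float64(0.14), 0.079), (np.float64(0.15), 0.069), (np.float64(0.16), 0.062), (np.float64(0.17), 0.069), (np.float64(0.18), 0.079), (np.float64(0.19), 0.083), (np.float64(0.2), 0.085), (np.float64(0.21), 0.083)]
0.038
[... 2282 characters left out ...]
p.float64(-0.04), 0.083), (np.float64(-0.03), 0.083), (np.float64(-0.02), 0.077), (np.float64(-0.01), 0.067), (np.float64(-0.0), 0.062), (np.float64(0.01), 0.071), (np.float64(0.02), 0.082), (np.float64(0.03), 0.083), (np.float64(0.04), 0.082), (np.float64(0.05), 0.082), (np.float64(0.06), 0.077), (np.float64(0.07), 0.067), (np.float64(0.08), 0.062), (np.float64(0.09), 0.072), (np.float64(0.1), 0.08), (np.float64(0.11), 0.083), (np.float64(0.12), 0.084), (np.float64(0.13), 0.082), (np.float64(0.14), 0.076), (np.float64(0.15), 0.067), (np.float64(0.16), 0.062), (np.float64(0.17), 0.071), (np.float64(0.18), 0.081), (np.float64(0.19), 0.084), (np.float64(0.2), 0.084), (np.float64(0.21), 0.082)]
```

```bash
for i in 1 2; do python3 -m inch '[{"linear":[-1,0.16,0],"twist":0,"gripper":1},{"linear":[-1,0.16,0],"twist":0,"gripper":1},{"linear":[-1,0.16,0],"twist":0,"gripper":1},{"linear":[-1,0.16,0],"twist":0,"gripper":1}]'; done
python3 -m inch '[{"linear":[-0.06,0,-0.4],"twist":0,"gripper":1},{"linear":[-0.06,0,-1],"twist":0,"gripper":1},{"linear":[-0.06,0,-1],"twist":0,"gripper":1},{"linear":[-0.06,0,-1],"twist":0,"gripper":1}]'
python3 - <<'E'
from meas import *
s=snap('scene','c1.png');print(robot.get_obs()['tool_pos'],robot.get_obs()['width'])
i=cv2.imread('pics/c1.png');cv2.imwrite('pics/c1c.png',cv2.resize(i[100:250,170:330],None,fx=4,fy=4))
E
```

```text
time: 12.02
tool_pos: [0.4773, -0.3676, 0.2252]
ee_rot: [-3.138, -0.004, 1.794]
wrist_force: [1.1, -0.5, 0.4]
width: 0.0841
time: 12.35
tool_pos: [0.3787, -0.352, 0.2264]
ee_rot: [-3.14, -0.002, 1.794]
wrist_force: [0.5, -0.7, 0.9]
width: 0.094
time: 12.68
tool_pos: [0.3735, -0.3494, 0.1201]
ee_rot: [-3.136, -0.012, 1.797]
wrist_force: [-0.8, 1.1, -0.3]
width: 0.0941
[ 0.37474279 -0.35093026  0.1236003 ] 0.0936327124976186
```

View pics/c1c.png

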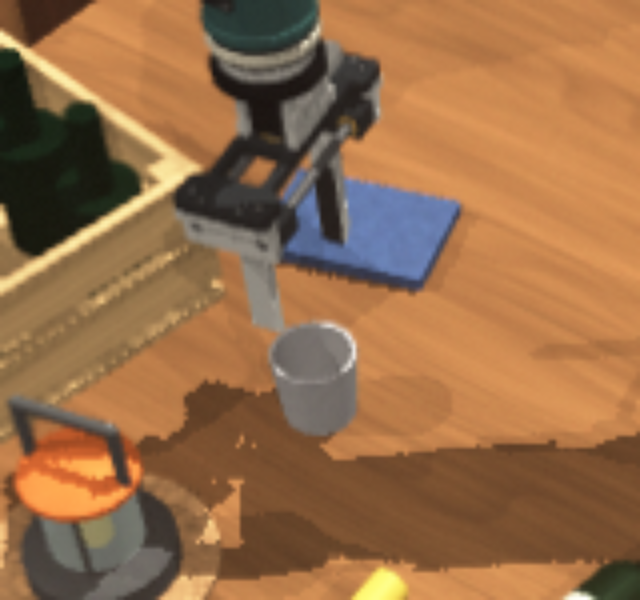

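```bash
python3 -m inch '[{"linear":[0,-0.01,-0.3],"twist":0,"gripper":1},{"linear":[0,-0.01,-0.6],"twist":0,"gripper":1},{"linear":[0,-0.01,-0.9],"twist":0,"gripper":1},{"linear":[0,-0.01,-1],"twist":0,"gripper":1},{"linear":[0,-0.01,-1],"twist":0,"gripper":0},{"linear":[0,-0.01,-1],"twist":0,"gripper":0},{"linear":[0,-0.01,-1],"twist":0,"gripper":0},{"linear":[0,-0.01,-1],"twist":0,"gripper":0},{"linear":[0,-0.01,-1],"twist":0,"gripper":0},{"linear":[0,-0.01,-1],"twist":0,"gripper":0}]'
python3 -m inch '[{"linear":[0,0,0],"twist":0,"gripper":0},{"linear":[0,0,0],"twist":0,"gripper":0}]'
python3 - <<'E'
from meas import *
s=snap('scene','c2.png');P=pts(s)
i=cv2.imread('pics/c2.png');cv2.imwrite('pics/c2c.png',cv2.resize(i[140:240,190:310],None,fx=5,fy=5))
E
```

```text
time: 13.57
tool_pos: [0.3758, -0.3553, 0.03]
ee_rot: [3.14, 0.004, 1.796]
wrist_force: [-2.0, -0.2, 6.6]
width: 0.0656
time: 13.73
tool_pos: [0.3758, -0.3553, 0.03]
ee_rot: [3.14, 0.005, 1.796]
wrist_force: [-1.9, 0.3, 5.6]
width: 0.0652
```

View pics/c2c.png

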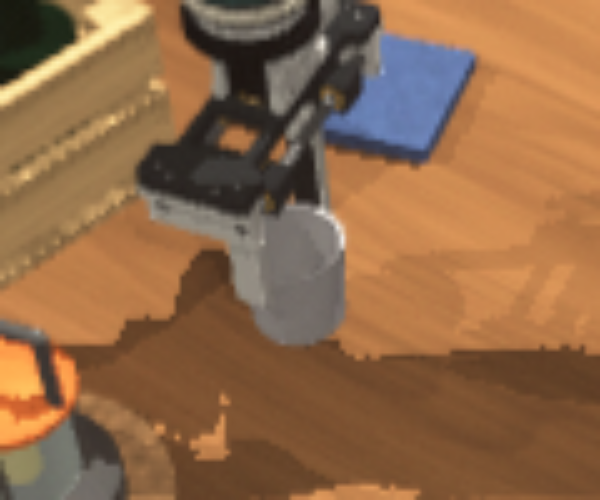

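Cup gripped. The opening is 65 mm and the upward force comes from the taper. Lifting and carrying to the bowl at (0.587, 0.378).

```bash
python3 -m inch '[{"linear":[0,0,0.2],"twist":0,"gripper":0},{"linear":[0,0,0.5],"twist":0,"gripper":0},{"linear":[0,0,1],"twist":0,"gripper":0},{"linear":[0,0,1],"twist":0,"gripper":0}]'
for i in 1 2 3 4 5 6 7; do python3 -m inch '[{"linear":[0.13,0.45,0],"twist":0,"gripper":0},{"linear":[0.26,0.8,0],"twist":0,"gripper":0},{"linear":[0.264,0.916,0],"twist":0,"gripper":0},{"linear":[0.264,0.916,0],"twist":0,"gripper":0}]'; done
python3 - <<'E'
from meas import *
print(robot.get_obs()['tool_pos'],robot.get_obs()['ee_rot'])
for n in('top','scene'):
    s=snap(n,'c3%s.png'%n)
i=cv2.imread('pics/c3scene.png');cv2.imwrite('pics/c3c.png',cv2.resize(i[250:430,350:550],None,fx=4,fy=4))
E
```

```text
time: 14.12
tool_pos: [0.3776, -0.3563, 0.1349]
ee_rot: [3.135, 0.011, 1.796]
wrist_force: [0.6, -0.8, -0.6]
width: 0.0653
time: 14.45
tool_pos: [0.4019, -0.2591, 0.1273]
ee_rot: [3.141, -0.001, 1.8]
wrist_force: [0.3, -0.4, -0.9]
width: 0.0653
time: 14.78
tool_pos: [0.428, -0.1686, 0.1271]
ee_rot: [3.142, -0.0, 1.8]
wrist_force: [-0.1, -0.0, -0.9]
width: 0.0657
time: 15.12
tool_pos: [0.4546, -0.0779, 0.1272]
ee_rot: [-3.142, 0.0, 1.799]
wrist_force: [0.8, -0.1, -1.2]
width: 0.0652
time: 15.45
tool_pos: [0.4813, 0.0131, 0.1271]
ee_rot: [-3.141, 0.0, 1.798]
wrist_force: [-0.2, 0.1, -1.6]
width: 0.0652
time: 15.78
tool_pos: [0.5077, 0.1044, 0.1269]
ee_rot: [-3.141, 0.001, 1.798]
wrist_force: [0.0, -0.5, -2.0]
width: 0.0654
time: 16.12
tool_pos: [0.534, 0.1958, 0.1268]
ee_rot: [-3.141, 0.001, 1.797]
wrist_force: [-0.9, -1.2, -0.7]
width: 0.0652
time: 16.45
tool_pos: [0.5603, 0.2873, 0.1266]
ee_rot: [-3.14, 0.001, 1.797]
wrist_force: [-0.3, -1.1, -1.4]
width: 0.0654
[0.56027331 0.28728625 0.12655089] [-3.14040269e+00  1.06923134e-03  1.79723947e+00]
```

View pics/c3c.png

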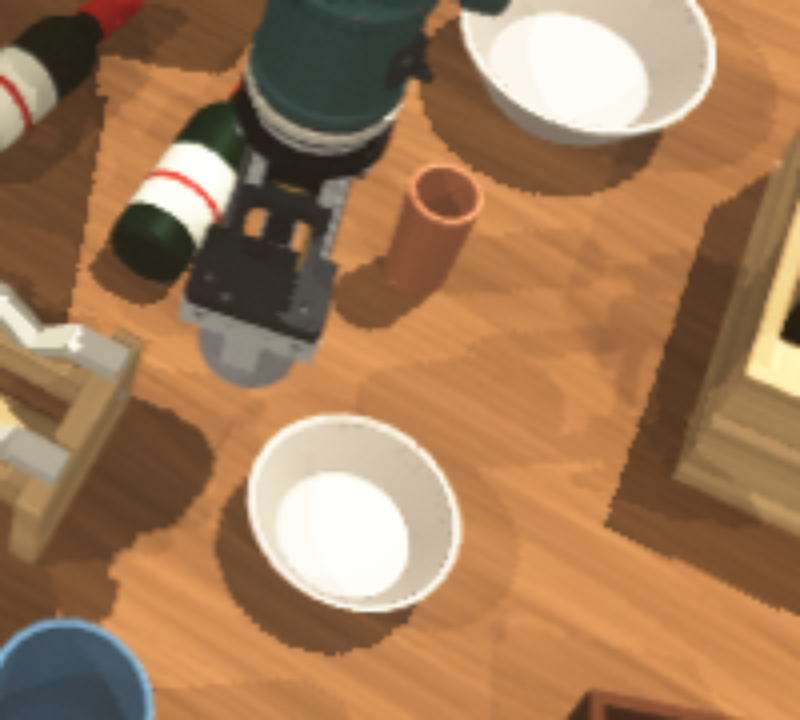

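View pics/c3top.png

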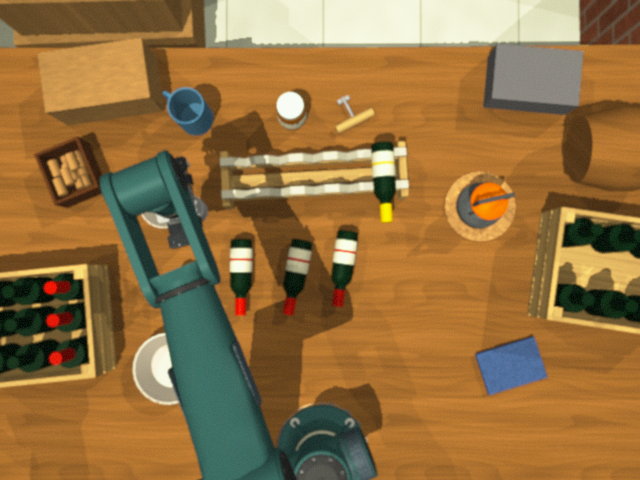

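```bash
python3 -m inch '[{"linear":[0.13,0.4,0],"twist":0,"gripper":0},{"linear":[0.27,0.7,0],"twist":0,"gripper":0},{"linear":[0.27,0.88,0],"twist":0,"gripper":0},{"linear":[0.27,0.88,0],"twist":0,"gripper":0},{"linear":[0.27,0.88,-0.2],"twist":0,"gripper":0},{"linear":[0.27,0.88,-0.4],"twist":0,"gripper":0},{"linear":[0.27,0.88,-0.4],"twist":0,"gripper":0},{"linear":[0.27,0.88,-0.4],"twist":0,"gripper":0}]'
python3 - <<'E'
from meas import *
for n in('top','scene'):
    s=snap(n,'c4%s.png'%n)
    P=pts(s);m=(np.hypot(P[...,0]-.587,P[...,1]-.378)<.045)&(P[...,2]>.095)&(P[...,2]<.13);Q=P[m]
    print(n,len(Q),Q.min(0) if len(Q) else 0,Q.max(0)if len(Q) else 0)
i=cv2.imread('pics/c4scene.png');cv2.imwrite('pics/c4c.png',cv2.resize(i[320:430,380:500],None,fx=5,fy=5))
E
```

```text
time: 17.22
tool_pos: [0.5862, 0.3723, 0.0861]
ee_rot: [-3.138, 0.002, 1.794]
wrist_force: [-0.9, 0.3, -1.1]
width: 0.065
top 125 [0.56122237 0.34391891 0.09516253] [0.63112382 0.38448751 0.12992678]
scene 82 [0.54973879 0.3558723  0.09727284] [0.63146858 0.39280751 0.12995416]
```

View pics/c4c.png

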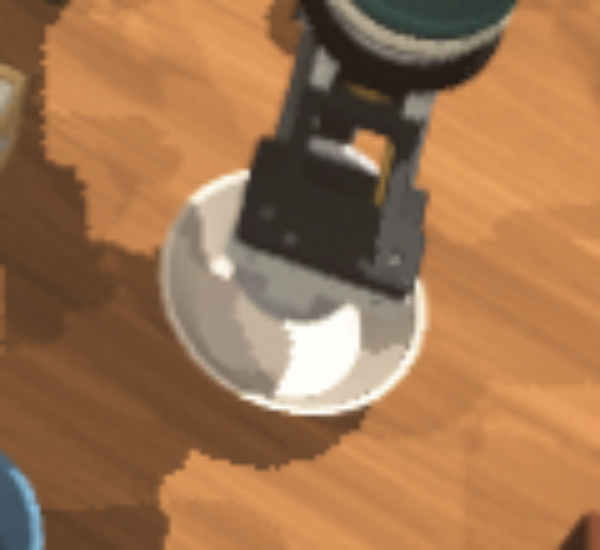

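```bash
python3 -m inch '[{"linear":[0,0,-0.15],"twist":0,"gripper":0},{"linear":[0,0,-0.3],"twist":0,"gripper":0},{"linear":[0,0,-0.4],"twist":0,"gripper":0},{"linear":[0,0,-0.44],"twist":0,"gripper":0},{"linear":[0,0,-0.46],"twist":0,"gripper":0},{"linear":[0,0,-0.46],"twist":0,"gripper":0},{"linear":[0,0,-0.46],"twist":0,"gripper":0}]'
python3 -m inch '[{"linear":[0,0,-0.02],"twist":0,"gripper":0},{"linear":[0,0,-0.04],"twist":0,"gripper":0},{"linear":[0,0,-0.04],"twist":0,"gripper":0}]'
```

```text
time: 17.9
tool_pos: [0.5875, 0.3758, 0.0426]
ee_rot: [3.14, -0.0, 1.796]
wrist_force: [0.7, -0.2, -1.6]
width: 0.0653
time: 18.15
tool_pos: [0.5868, 0.3756, 0.0373]
ee_rot: [3.142, 0.0, 1.796]
wrist_force: [0.7, -0.6, -1.5]
width: 0.0655
```

```bash
python3 -m inch '[{"linear":[0,0,-0.01],"twist":0,"gripper":0},{"linear":[0,0,-0.02],"twist":0,"gripper":0},{"linear":[0,0,-0.03],"twist":0,"gripper":0},{"linear":[0,0,-0.03],"twist":0,"gripper":0}]'
python3 -m inch '[{"linear":[0,0,-0.01],"twist":0,"gripper":0},{"linear":[0,0,-0.02],"twist":0,"gripper":0},{"linear":[0,0,-0.02],"twist":0,"gripper":0}]'
```

```text
time: 18.48
tool_pos: [0.5871, 0.3752, 0.0359]
ee_rot: [3.141, 0.001, 1.796]
wrist_force: [-1.5, -2.8, 4.5]
width: 0.0658
time: 18.73
tool_pos: [0.5873, 0.3746, 0.0356]
ee_rot: [3.14, 0.001, 1.796]
wrist_force: [-2.9, -4.9, 9.8]
width: 0.0653
```

Contact at 0.036, as predicted. Releasing with a small opening, then straight up.

```bash
python3 -m inch '[{"linear":[0,0,0.03],"twist":0,"gripper":0.75},{"linear":[0,0,0.03],"twist":0,"gripper":0.82},{"linear":[0,0,0.03],"twist":0,"gripper":0.84},{"linear":[0,0,0.03],"twist":0,"gripper":0.84},{"linear":[0,0,0.2],"twist":0,"gripper":0.84},{"linear":[0,0,0.6],"twist":0,"gripper":0.84},{"linear":[0,0,1],"twist":0,"gripper":0.84},{"linear":[0,0,1],"twist":0,"gripper":0.84},{"linear":[0,0,1],"twist":0,"gripper":0.84}]'
python3 -m inch '[{"linear":[-0.5,-0.3,0.6],"twist":0,"gripper":0.6},{"linear":[-1,-0.35,0.6],"twist":0,"gripper":0.6},{"linear":[-1,-0.35,0.6],"twist":0,"gripper":0.6},{"linear":[-1,-0.35,0.6],"twist":0,"gripper":0.6}]'
python3 - <<'E'
from meas import *
print(robot.get_obs()['tool_pos'])
for n in('top','scene'):
    s=snap(n,'c5%s.png'%n)
    P=pts(s)
    for lo,hi,r in((.034,.05,.08),(.057,.072,.05)):
        m=(np.hypot(P[...,0]-.587,P[...,1]-.378)<r)&(P[...,2]>lo)&(P[...,2]<hi);Q=P[m]
        print(n,len(Q),cv2.minEnclosingCircle(Q[:,:2].astype(np.float32)),np.median(Q[:,2]))
i=cv2.imread('pics/c5scene.png');cv2.imwrite('pics/c5c.png',cv2.resize(i[220:430,350:530],None,fx=3.4,fy=2.8))
E
```

```text
time: 19.48
tool_pos: [0.5888, 0.3769, 0.1368]
ee_rot: [3.133, -0.002, 1.796]
wrist_force: [0.2, 0.3, 0.2]
width: 0.0788
time: 19.82
tool_pos: [0.482, 0.3401, 0.1943]
ee_rot: [-3.14, -0.001, 1.798]
wrist_force: [0.8, 0.5, 0.8]
width: 0.0578
[0.48195723 0.34007456 0.19434219]
top 310 ((0.5868585109710693, 0.377827525138855), 0.0595206581056118) 0.039020469402706176
top 122 ((0.5875295996665955, 0.37591829895973206), 0.03350486606359482) 0.06545801981957358
scene 548 ((0.5871901512145996, 0.377902090549469), 0.061555441468954086) 0.038423129752651074
scene 238 ((0.5873956084251404, 0.3754071593284607), 0.03423217684030533) 0.06441077062749108
```

View pics/c5c.png

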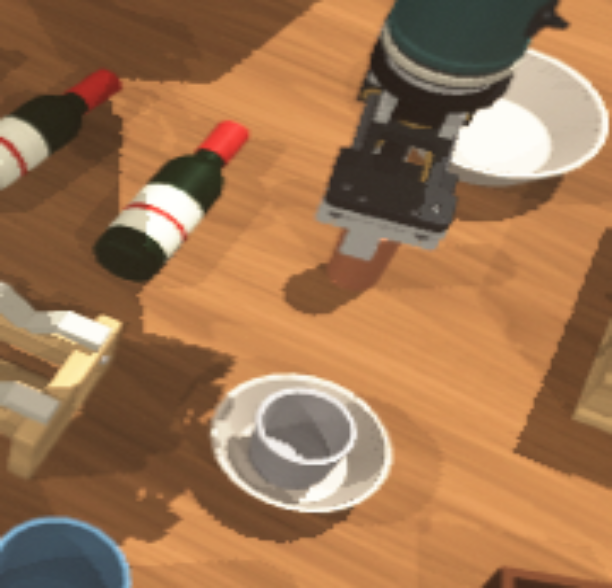

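The cup stands in the bowl, 2 mm off centre with its rim at about 0.066. Next the measure.

```bash
python3 -m inch '[{"linear":[-0.5,-0.03,0],"twist":0,"gripper":0.78},{"linear":[-0.865,-0.03,0],"twist":0,"gripper":0.78},{"linear":[-0.865,-0.03,0],"twist":0,"gripper":0.78},{"linear":[-0.865,-0.03,0],"twist":0,"gripper":0.78},{"linear":[-0.865,-0.03,-0.4],"twist":0,"gripper":0.78},{"linear":[-0.865,-0.03,-0.8],"twist":0,"gripper":0.78},{"linear":[-0.865,-0.03,-0.8],"twist":0,"gripper":0.78},{"linear":[-0.865,-0.03,-0.8],"twist":0,"gripper":0.78}]'
python3 -m inch '[{"linear":[0,0,-0.3],"twist":0,"gripper":0.78},{"linear":[0,0,-0.6],"twist":0,"gripper":0.78},{"linear":[0,0,-0.6],"twist":0,"gripper":0.78},{"linear":[0,0,-0.6],"twist":0,"gripper":0.78},{"linear":[0,0,-0.6],"twist":0,"gripper":0},{"linear":[0,0,-0.6],"twist":0,"gripper":0},{"linear":[0,0,-0.6],"twist":0,"gripper":0},{"linear":[0,0,-0.6],"twist":0,"gripper":0},{"linear":[0,0,-0.6],"twist":0,"gripper":0},{"linear":[0,0,-0.6],"twist":0,"gripper":0}]'
python3 -m inch '[{"linear":[0,0,0],"twist":0,"gripper":0},{"linear":[0,0,0],"twist":0,"gripper":0}]'
python3 - <<'E'
from meas import *
s=snap('scene','m1.png')
i=cv2.imread('pics/m1.png');cv2.imwrite('pics/m1c.png',cv2.resize(i[230:340,400:520],None,fx=5,fy=5))
E
```

```text
time: 20.58
tool_pos: [0.3997, 0.3362, 0.1087]
ee_rot: [-3.134, 0.003, 1.795]
wrist_force: [-0.4, 0.5, 0.2]
width: 0.0737
time: 21.42
tool_pos: [0.4007, 0.3381, 0.0537]
ee_rot: [3.14, -0.001, 1.796]
wrist_force: [-1.0, 0.8, 4.6]
width: 0.045
time: 21.58
tool_pos: [0.4007, 0.3381, 0.0537]
ee_rot: [3.14, -0.001, 1.796]
wrist_force: [-1.8, 0.1, 5.6]
width: 0.0449
```

View pics/m1c.png

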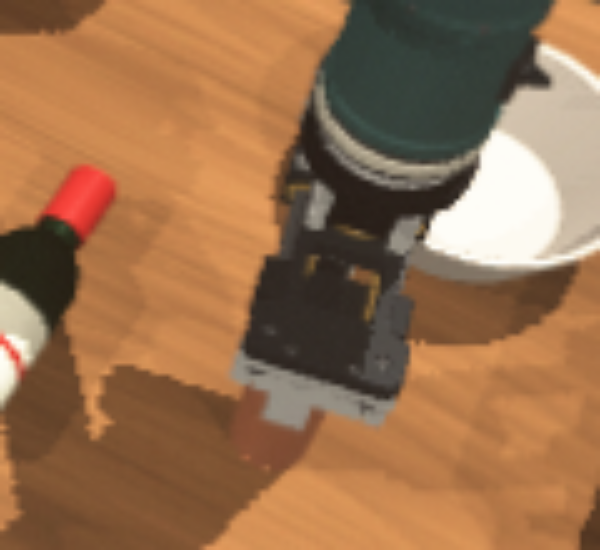

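```bash
python3 -m inch '[{"linear":[0,0,0.2],"twist":0,"gripper":0},{"linear":[0,0,0.5],"twist":0,"gripper":0},{"linear":[0,0,1],"twist":0,"gripper":0},{"linear":[0,0,1],"twist":0,"gripper":0},{"linear":[0,0,1],"twist":0,"gripper":0}]'
for i in 1 2; do python3 -m inch '[{"linear":[0.4,0.1,0],"twist":0,"gripper":0},{"linear":[0.8,0.19,0],"twist":0,"gripper":0},{"linear":[0.935,0.19,0],"twist":0,"gripper":0},{"linear":[0.935,0.19,0],"twist":0,"gripper":0},{"linear":[0.935,0.19,0],"twist":0,"gripper":0}]'; done
python3 - <<'E'
from meas import *
o=robot.get_obs();print(o['tool_pos'],o['width'])
for n in('top','scene'):
    s=snap(n,'m2%s.png'%n)
i=cv2.imread('pics/m2scene.png');cv2.imwrite('pics/m2c.png',cv2.resize(i[310:430,380:500],None,fx=5,fy=5))
E
```

```text
time: 22.05
tool_pos: [0.4025, 0.339, 0.1564]
ee_rot: [3.133, -0.003, 1.796]
wrist_force: [1.1, -0.2, -0.8]
width: 0.0449
time: 22.47
tool_pos: [0.493, 0.3557, 0.1489]
ee_rot: [-3.136, 0.002, 1.795]
wrist_force: [-0.3, 0.3, -1.9]
width: 0.0446
time: 22.88
tool_pos: [0.5859, 0.3754, 0.1509]
ee_rot: [-3.138, 0.0, 1.796]
wrist_force: [0.2, -0.2, -0.2]
width: 0.0447
[0.58590169 0.37541864 0.15087574] 0.04469880467041055
```

View pics/m2c.png

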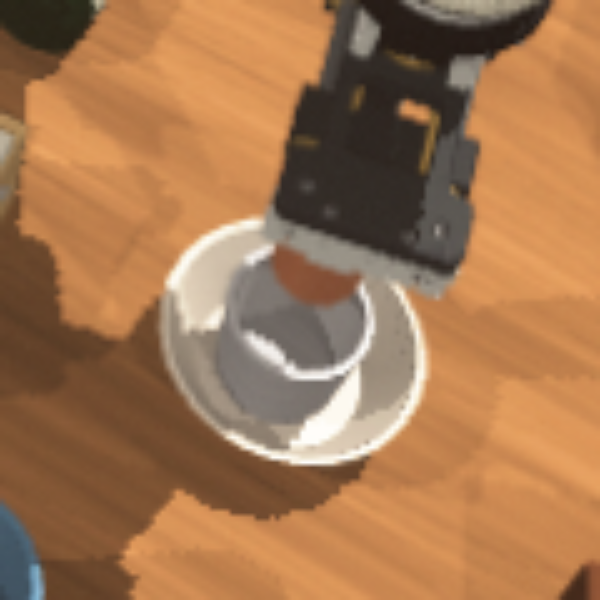

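Run:
```python
from meas import *
o=robot.get_obs();print(o['tool_pos'])
s=snap('scene')
t=np.linspace(0,2*np.pi,40)
q=proj(s,np.c_[.5872+.0195*np.cos(t),.3742+.0195*np.sin(t),np.full(40,.097)])
q=(q-[380,310])*5;print(q.min(0),q.max(0),q[q[:,1].argmax()])
hsv=cv2.cvtColor(s['image'],cv2.COLOR_RGB2HSV)[310:430,380:500]
m=(hsv[...,0]<10)&(hsv[...,1]>130)&(hsv[...,2]<170)
m[:45]=0;m[65:]=0;m[:,:50]=0;m[:,76:]=0
v,u=np.nonzero(m);print(u.min()*5,u.max()*5,v.max()*5,u[v==v.max()].mean()*5)
```

```text
[0.58549291 0.37577756 0.15252525]
[262.71896282 233.74594763] [352.87520337 316.27861222] [316.88301996 316.27861222]
280 335 295 330.0
```

```bash
python3 -m inch '[{"linear":[0.03,0.01,-0.2],"twist":0,"gripper":0},{"linear":[0.03,0.01,-0.3],"twist":0,"gripper":0},{"linear":[0.03,0.01,-0.4],"twist":0,"gripper":0},{"linear":[0.03,0.01,-0.5],"twist":0,"gripper":0},{"linear":[0.03,0.01,-0.6],"twist":0,"gripper":0},{"linear":[0.03,0.01,-0.65],"twist":0,"gripper":0},{"linear":[0.03,0.01,-0.65],"twist":0,"gripper":0},{"linear":[0.03,0.01,-0.65],"twist":0,"gripper":0}]'
python3 -m inch '[{"linear":[0,0,-0.05],"twist":0,"gripper":0},{"linear":[0,0,-0.1],"twist":0,"gripper":0},{"linear":[0,0,-0.15],"twist":0,"gripper":0},{"linear":[0,0,-0.18],"twist":0,"gripper":0},{"linear":[0,0,-0.18],"twist":0,"gripper":0},{"linear":[0,0,-0.18],"twist":0,"gripper":0}]'
```

```text
time: 23.7
tool_pos: [0.5902, 0.3765, 0.087]
ee_rot: [-3.141, 0.0, 1.796]
wrist_force: [1.0, -0.5, -1.2]
width: 0.0444
time: 24.2
tool_pos: [0.5901, 0.3765, 0.0689]
ee_rot: [-3.141, 0.0, 1.796]
wrist_force: [0.8, 0.2, -1.5]
width: 0.0449
```

```bash
python3 -m inch '[{"linear":[-0.01,0,-0.02],"twist":0,"gripper":0},{"linear":[-0.01,0,-0.04],"twist":0,"gripper":0},{"linear":[-0.01,0,-0.05],"twist":0,"gripper":0},{"linear":[-0.01,0,-0.05],"twist":0,"gripper":0}]'
python3 -m inch '[{"linear":[0,0,-0.01],"twist":0,"gripper":0},{"linear":[0,0,-0.02],"twist":0,"gripper":0},{"linear":[0,0,-0.02],"twist":0,"gripper":0}]'
```

```text
time: 24.53
tool_pos: [0.5892, 0.3766, 0.0641]
ee_rot: [-3.141, 0.0, 1.796]
wrist_force: [0.1, -0.2, -1.2]
width: 0.0447
time: 24.78
tool_pos: [0.5894, 0.3768, 0.0638]
ee_rot: [3.141, -0.0, 1.796]
wrist_force: [-2.4, -1.1, 4.1]
width: 0.0449
```

Contact at 0.0638, the expected floor height. Releasing.

```bash
python3 -m inch '[{"linear":[0,0,0.02],"twist":0,"gripper":0.6},{"linear":[0,0,0.02],"twist":0,"gripper":0.65},{"linear":[0,0,0.02],"twist":0,"gripper":0.65},{"linear":[0,0,0.02],"twist":0,"gripper":0.65},{"linear":[0,0,0.2],"twist":0,"gripper":0.65},{"linear":[0,0,0.6],"twist":0,"gripper":0.65},{"linear":[0,0,1],"twist":0,"gripper":0.65},{"linear":[0,0,1],"twist":0,"gripper":0.65},{"linear":[0,0,1],"twist":0,"gripper":0.65}]'
python3 -m inch '[{"linear":[-0.5,-0.2,0.3],"twist":-0.5,"gripper":0.78},{"linear":[-0.9,-0.8,0.3],"twist":-0.8,"gripper":0.78},{"linear":[-0.9,-0.8,0.3],"twist":-0.8,"gripper":0.78},{"linear":[-0.9,-0.8,0.3],"twist":-0.8,"gripper":0.78},{"linear":[-0.9,-0.8,0.3],"twist":-0.8,"gripper":0.78},{"linear":[-0.9,-0.8,0.3],"twist":-0.8,"gripper":0.78},{"linear":[-0.9,-0.8,0.3],"twist":-0.8,"gripper":0.78},{"linear":[-0.9,-0.8,0.3],"twist":-0.8,"gripper":0.78}]'
python3 - <<'E'
from meas import *
o=robot.get_obs();print(o['tool_pos'],o['ee_rot'])
for n in('top','scene'):
    s=snap(n,'m3%s.png'%n)
    P=pts(s)
    for lo,hi,r in((.034,.045,.08),(.057,.072,.05),(.09,.11,.05)):
        m=(np.hypot(P[...,0]-.587,P[...,1]-.378)<r)&(P[...,2]>lo)&(P[...,2]<hi);Q=P[m]
        if len(Q)>5:print(n,len(Q),cv2.minEnclosingCircle(Q[:,:2].astype(np.float32)),np.median(Q[:,2]))
i=cv2.imread('pics/m3scene.png');cv2.imwrite('pics/m3c.png',cv2.resize(i[230:430,350:530],None,fx=3.4,fy=3))
E
```

```text
time: 25.53
tool_pos: [0.5913, 0.3777, 0.1672]
ee_rot: [3.133, -0.002, 1.796]
wrist_force: [-0.7, -0.1, -0.7]
width: 0.061
time: 26.2
tool_pos: [0.4985, 0.2961, 0.1903]
ee_rot: [-3.14, 0.003, 0.957]
wrist_force: [-0.2, 0.8, -0.1]
width: 0.073
[0.49851088 0.2960592  0.19025959] [-3.14007827e+00  3.01244174e-03  9.56786728e-01]
top 98 ((0.5899221897125244, 0.3730524778366089), 0.05878651142120361) 0.03782694642949527
top 32 ((0.5879461765289307, 0.37105798721313477), 0.030982883647084236) 0.06490485562078113
top 26 ((0.5942755341529846, 0.3631564974784851), 0.013447963632643223) 0.09956348604176134
scene 423 ((0.5875680446624756, 0.37731438875198364), 0.061252567917108536) 0.03860806582845107
scene 254 ((0.5887390375137329, 0.37535250186920166), 0.0339999757707119) 0.0646713089812547
scene 182 ((0.5846370458602905, 0.37652915716171265), 0.02483990602195263) 0.09917712316819968
```

View pics/m3c.png

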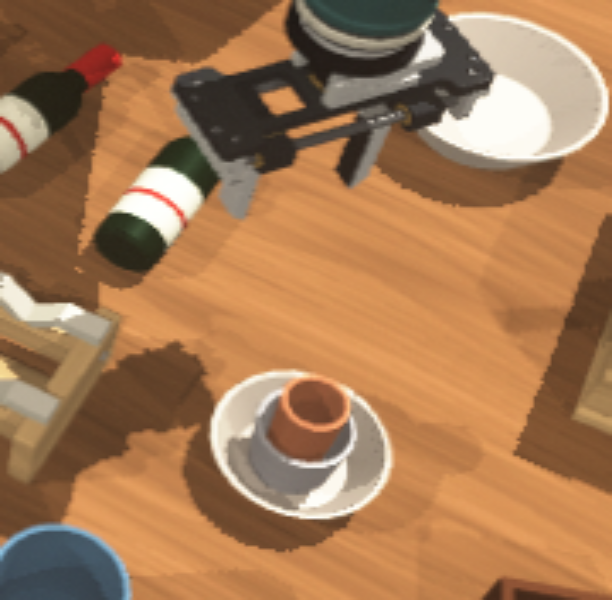

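Run:
```python
from bot import *
s=snap('top');find(s)
s=snap('scene');find(s)
```

```text
px [343. 263.] c [ 0.4305 -0.0484] size [0.0515 0.1811] neckdir deg 171.9 origin [ 0.4621 -0.0529] foot+58 [ 0.4627 -0.053 ] red 168 zmax 0.0545
px [240. 272.] c [0.41   0.1935] size [0.1809 0.0508] neckdir deg -179.5 origin [0.442  0.1938] foot+58 [0.4424 0.1938] red 160 zmax 0.0545
px [295. 272.] c [0.4098 0.0649] size [0.0511 0.1812] neckdir deg 168.8 origin [0.4412 0.0587] foot+58 [0.4418 0.0586] red 145 zmax 0.0547
px [317. 254.] c [ 0.4338 -0.0476] size [0.0506 0.184 ] neckdir deg 171.2 origin [ 0.4654 -0.0524] foot+58 [ 0.4674 -0.0527] red 93 zmax 0.0532
px [356. 268.] c [0.4129 0.0651] size [0.0511 0.1831] neckdir deg 168.0 origin [0.4443 0.0584] foot+58 [0.4457 0.0581] red 108 zmax 0.0528
px [396. 296.] c [0.4417 0.1932] size [0.1258 0.0515] neckdir deg 0.0 origin [0.4097 0.1932] foot+58 [0.4369 0.1932] red 7 zmax 0.0528
```

Nested: bowl (0.587, 0.3775), cup (0.588, 0.3755) and measure (0.585, 0.3765), rims at the right heights. First the leftmost bottle at (0.4425, 0.1938), axis 180°.

```bash
python3 -m inch '[{"linear":[-0.55,-1,0],"twist":-0.907,"gripper":0.78},{"linear":[-0.55,-1,0],"twist":-0.907,"gripper":0.78},{"linear":[-0.55,-1,0],"twist":-0.907,"gripper":0.78},{"linear":[-0.55,-1,0],"twist":-0.907,"gripper":0.78},{"linear":[-0.55,-1,0],"twist":-0.907,"gripper":0.78},{"linear":[-0.55,-1,-0.3],"twist":-0.907,"gripper":0.78},{"linear":[-0.55,-1,-0.6],"twist":-0.907,"gripper":0.78},{"linear":[-0.55,-1,-0.9],"twist":-0.907,"gripper":0.78},{"linear":[-0.55,-1,-0.9],"twist":-0.907,"gripper":0.78},{"linear":[-0.55,-1,-0.9],"twist":-0.907,"gripper":0.78}]'
python3 - <<'E'
from meas import *
o=robot.get_obs();print(o['tool_pos'],o['ee_rot'])
s=snap('scene','b1.png')
i=cv2.imread('pics/b1.png');cv2.imwrite('pics/b1c.png',cv2.resize(i[200:340,330:490],None,fx=4,fy=4))
E
```

```text
time: 27.23
tool_pos: [0.443, 0.1962, 0.1008]
ee_rot: [3.14, 0.004, 0.011]
wrist_force: [0.0, 0.0, 0.4]
width: 0.0734
[0.44295651 0.19621559 0.10082244] [3.14024977 0.00440019 0.01134779]
```

View pics/b1c.png

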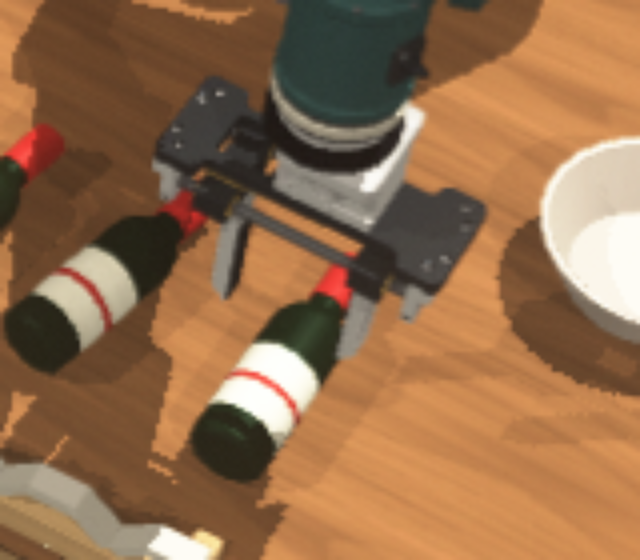

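```bash
python3 -m inch '[{"linear":[0,-0.02,-0.3],"twist":0,"gripper":0.78},{"linear":[0,-0.02,-0.6],"twist":0,"gripper":0.78},{"linear":[0,-0.02,-0.85],"twist":0,"gripper":0.78},{"linear":[0,-0.02,-1],"twist":0,"gripper":0.78},{"linear":[0,-0.02,-1],"twist":0,"gripper":0.78},{"linear":[0,-0.02,-1],"twist":0,"gripper":0},{"linear":[0,-0.02,-1],"twist":0,"gripper":0},{"linear":[0,-0.02,-1],"twist":0,"gripper":0},{"linear":[0,-0.02,-1],"twist":0,"gripper":0},{"linear":[0,-0.02,-1],"twist":0,"gripper":0}]'
python3 -m inch '[{"linear":[0,0,0],"twist":0,"gripper":0},{"linear":[0,0,0],"twist":0,"gripper":0}]'
```

```text
time: 28.12
tool_pos: [0.4463, 0.1949, 0.0048]
ee_rot: [-3.141, -0.004, 0.009]
wrist_force: [-0.4, -0.8, 5.5]
width: 0.051
time: 28.28
tool_pos: [0.4463, 0.1949, 0.0048]
ee_rot: [-3.141, -0.004, 0.009]
wrist_force: [0.1, -0.8, 6.7]
width: 0.0511
```

```bash
python3 -m inch '[{"linear":[0,0,0.2],"twist":0,"gripper":0},{"linear":[0,0,0.5],"twist":0,"gripper":0},{"linear":[0,0,1],"twist":0,"gripper":0},{"linear":[0,0,1],"twist":0,"gripper":0},{"linear":[0,0,1],"twist":0,"gripper":0}]'
python3 -m inch '[{"linear":[0.3,0,0.2],"twist":0.04,"gripper":0},{"linear":[0.7,-0.07,0.2],"twist":0.04,"gripper":0},{"linear":[1,-0.07,0.2],"twist":0.04,"gripper":0},{"linear":[1,-0.07,0.2],"twist":0.04,"gripper":0}]'
python3 -m inch '[{"linear":[0.3,0,0],"twist":0,"gripper":0},{"linear":[0.7,-0.07,0],"twist":0,"gripper":0},{"linear":[1,-0.08,0],"twist":0,"gripper":0},{"linear":[1,-0.08,0],"twist":0,"gripper":0},{"linear":[1,-0.08,0],"twist":0,"gripper":0}]'
python3 - <<'E'
from meas import *
o=robot.get_obs();print(o['tool_pos'],o['ee_rot'])
s=snap('scene','b2.png');snap('top','b2t.png')
i=cv2.imread('pics/b2.png');cv2.imwrite('pics/b2c.png',cv2.resize(i[220:380,300:460],None,fx=4,fy=3.7))
E
```

```text
time: 28.7
tool_pos: [0.4469, 0.1955, 0.1061]
ee_rot: [-3.139, -0.008, 0.009]
wrist_force: [1.1, -0.3, -2.7]
width: 0.0509
time: 29.03
tool_pos: [0.5475, 0.1863, 0.1178]
ee_rot: [3.14, 0.002, 0.048]
wrist_force: [0.2, -0.4, -3.5]
width: 0.0509
time: 29.45
tool_pos: [0.6432, 0.1789, 0.117]
ee_rot: [3.141, 0.008, 0.049]
wrist_force: [-1.0, -0.6, -3.8]
width: 0.0512
[0.64319794 0.17892128 0.11704269] [3.1407007  0.0083266  0.04944044]
```

View pics/b2c.png

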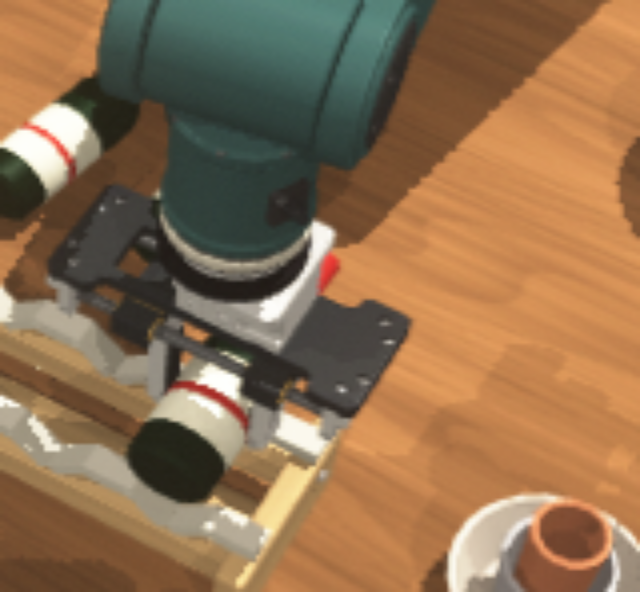

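Run:
```python
from meas import *
o=robot.get_obs();print(o['tool_pos'])
s=snap('scene');P=pts(s)
print('pred foot px',proj(s,[[.6432-.003+.058,.1789+.003,.138]]))
for u,v in((345,344),(345,340),(345,348),(340,344),(350,344)):print(u,v,P[v,u].round(4))
m=(P[...,0]>.67)&(P[...,0]<.74)&(P[...,1]>.13)&(P[...,1]<.24)&(P[...,2]>.1)&(P[...,2]<.18)
Q=P[m];print(len(Q),Q.min(0),Q.max(0),Q.mean(0))
```

```text
[0.64240637 0.17964024 0.11957012]
pred foot px [[341.32254389 348.78723736]]
345 344 [0.6959 0.1885 0.1632]
345 340 [0.6892 0.1841 0.1659]
345 348 [0.6973 0.1901 0.1491]
340 344 [0.6979 0.1775 0.1546]
350 344 [0.6862 0.1954 0.1555]
447 [0.67002982 0.15363863 0.11821709] [0.70027729 0.20603038 0.16897386] [0.68897011 0.18262133 0.15283445]
```

```bash
python3 -m inch '[{"linear":[0.02,0.01,-0.1],"twist":0,"gripper":0},{"linear":[0.02,0.01,-0.2],"twist":0,"gripper":0},{"linear":[0.02,0.01,-0.3],"twist":0,"gripper":0},{"linear":[0.02,0.01,-0.38],"twist":0,"gripper":0},{"linear":[0.02,0.01,-0.38],"twist":0,"gripper":0},{"linear":[0.02,0.01,-0.38],"twist":0,"gripper":0},{"linear":[0.02,0.01,-0.38],"twist":0,"gripper":0}]'
python3 -m inch '[{"linear":[0,0,-0.02],"twist":0,"gripper":0},{"linear":[0,0,-0.04],"twist":0,"gripper":0},{"linear":[0,0,-0.04],"twist":0,"gripper":0}]'
```

```text
time: 30.18
tool_pos: [0.6464, 0.1806, 0.0845]
ee_rot: [3.142, -0.0, 0.05]
wrist_force: [0.5, 0.3, -3.2]
width: 0.0508
time: 30.43
tool_pos: [0.6464, 0.1806, 0.0804]
ee_rot: [3.142, -0.0, 0.05]
wrist_force: [0.2, -0.0, -2.7]
width: 0.051
```

```bash
python3 -m inch '[{"linear":[0,0,-0.02],"twist":0,"gripper":0},{"linear":[0,0,-0.03],"twist":0,"gripper":0},{"linear":[0,0,-0.03],"twist":0,"gripper":0}]'
python3 -m inch '[{"linear":[0,0,-0.01],"twist":0,"gripper":0},{"linear":[0,0,-0.02],"twist":0,"gripper":0},{"linear":[0,0,-0.02],"twist":0,"gripper":0}]'
```

```text
time: 30.68
tool_pos: [0.6464, 0.1805, 0.0775]
ee_rot: [3.141, -0.0, 0.05]
wrist_force: [-0.8, 0.2, -2.5]
width: 0.0512
time: 30.93
tool_pos: [0.6467, 0.1803, 0.0768]
ee_rot: [3.141, -0.001, 0.05]
wrist_force: [-0.8, -2.0, 3.3]
width: 0.051
```

Contact, with the weight taken by the rails. Releasing and going to the second bottle.

```bash
python3 -m inch '[{"linear":[0,0,0],"twist":0,"gripper":0.62},{"linear":[0,0,0],"twist":0,"gripper":0.66},{"linear":[0,0,0],"twist":0,"gripper":0.66},{"linear":[0,0,0],"twist":0,"gripper":0.66},{"linear":[0,0,0.3],"twist":0,"gripper":0.66},{"linear":[0,0,0.7],"twist":0,"gripper":0.66},{"linear":[0,0,1],"twist":0,"gripper":0.66},{"linear":[0,0,1],"twist":0,"gripper":0.66},{"linear":[0,0,1],"twist":0,"gripper":0.66}]'
python3 -m inch '[{"linear":[-0.5,-0.3,0],"twist":-0.24,"gripper":0.78},{"linear":[-1,-0.6,0],"twist":-0.24,"gripper":0.78},{"linear":[-1,-0.6,0],"twist":-0.24,"gripper":0.78},{"linear":[-1,-0.6,0],"twist":-0.24,"gripper":0.78}]'
python3 - <<'E'
from bot import *
o=robot.get_obs();print(o['tool_pos'],o['ee_rot'])
s=snap('scene','b3.png');find(s,.05,.14,(.5,.74,.13,.23));find(s)
s=snap('top','b3t.png');find(s,.05,.14,(.5,.74,.13,.23),400);find(s)
E
```

```text
time: 31.68
tool_pos: [0.648, 0.1811, 0.179]
ee_rot: [-3.141, -0.007, 0.051]
wrist_force: [0.2, 0.6, 0.5]
width: 0.0619
time: 32.02
tool_pos: [0.5399, 0.1182, 0.1717]
ee_rot: [3.137, 0.009, -0.203]
wrist_force: [0.0, -0.5, -0.6]
width: 0.0731
[0.53991731 0.1182412  0.17165845] [ 3.13742524  0.00925161 -0.20276966]
px [356. 338.] c [0.6135 0.1801] size [0.0998 0.1872] neckdir deg 180.0 origin [0.6455 0.1801] foot+58 [0.6492 0.1801] red 154 zmax 0.1231
px [314. 257.] c [ 0.4586 -0.0516] size [0.0505 0.1318] neckdir deg -8.7 origin [ 0.427  -0.0467] foot+58 [ 0.4508 -0.0504] red 10 zmax 0.0532
px [348. 274.] c [0.4552 0.0556] size [0.0508 0.0982] neckdir deg 168.7 origin [0.4866 0.0494] foot+58 [0.4464 0.0574] red 9 zmax 0.0534
px [242. 159.] c [0.6801 0.1806] size [0.0993 0.0445] neckdir deg 88.7 origin [0.6793 0.1486] foot+58 [0.6803 0.1889] red 0 zmax 0.1243
px [343. 263.] c [ 0.4302 -0.0484] size [0.0511 0.1805] neckdir deg 172.1 origin [ 0.4619 -0.0528] foot+58 [ 0.4622 -0.0529] red 157 zmax 0.0544
px [298. 266.] c [0.4097 0.0632] size [0.0513 0.1807] neckdir deg 170.8 origin [0.4413 0.0581] foot+58 [0.4416 0.058 ] red 38 zmax 0.0546
```

View pics/b3.png

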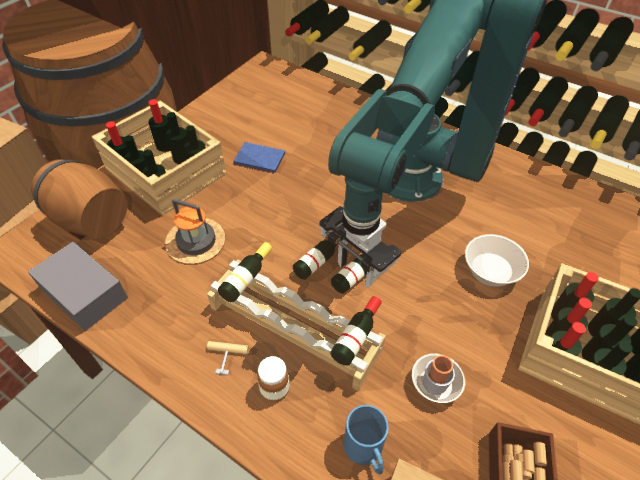

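```bash
python3 -m inch '[{"linear":[-0.5,-0.3,0],"twist":0,"gripper":0.78},{"linear":[-0.98,-0.6,0],"twist":0,"gripper":0.78},{"linear":[-0.98,-0.6,-0.2],"twist":0,"gripper":0.78},{"linear":[-0.98,-0.6,-0.6],"twist":0,"gripper":0.78},{"linear":[-0.98,-0.6,-0.8],"twist":0,"gripper":0.78},{"linear":[-0.98,-0.6,-0.8],"twist":0,"gripper":0.78},{"linear":[-0.98,-0.6,-0.8],"twist":0,"gripper":0.78}]'
python3 - <<'E'
from meas import *
o=robot.get_obs();print(o['tool_pos'],o['ee_rot'])
s=snap('scene','b4.png')
i=cv2.imread('pics/b4.png');cv2.imwrite('pics/b4c.png',cv2.resize(i[200:320,290:430],None,fx=4.5,fy=4.5))
o=robot.get_obs();print(o['tool_pos'],o['ee_rot'])
E
```

```text
time: 32.7
tool_pos: [0.4483, 0.061, 0.0943]
ee_rot: [3.141, 0.003, -0.2]
wrist_force: [-0.0, 0.3, -0.2]
width: 0.0734
[0.44830498 0.06096565 0.09434948] [ 3.14114130e+00  2.83113837e-03 -2.00396120e-01]
[0.44959771 0.06099386 0.09599773] [-3.14136938e+00 -4.94750846e-04 -2.00356929e-01]
```

View pics/b4c.png

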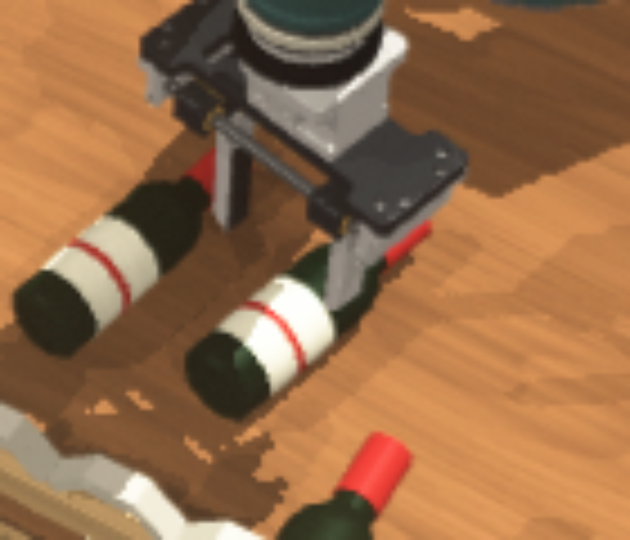

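```bash
python3 -m inch '[{"linear":[-0.04,-0.02,-0.3],"twist":0,"gripper":0.78},{"linear":[-0.04,-0.02,-0.6],"twist":0,"gripper":0.78},{"linear":[-0.04,-0.02,-0.85],"twist":0,"gripper":0.78},{"linear":[-0.04,-0.02,-0.95],"twist":0,"gripper":0.78},{"linear":[-0.04,-0.02,-0.95],"twist":0,"gripper":0.78},{"linear":[-0.04,-0.02,-0.95],"twist":0,"gripper":0},{"linear":[-0.04,-0.02,-0.95],"twist":0,"gripper":0},{"linear":[-0.04,-0.02,-0.95],"twist":0,"gripper":0},{"linear":[-0.04,-0.02,-0.95],"twist":0,"gripper":0},{"linear":[-0.04,-0.02,-0.95],"twist":0,"gripper":0}]'
python3 -m inch '[{"linear":[0,0,0],"twist":0,"gripper":0},{"linear":[0,0,0],"twist":0,"gripper":0}]'
```

```text
time: 33.58
tool_pos: [0.4461, 0.058, 0.0025]
ee_rot: [3.141, -0.004, -0.201]
wrist_force: [-0.8, -1.8, 5.7]
width: 0.0514
time: 33.75
tool_pos: [0.4461, 0.058, 0.0025]
ee_rot: [3.141, -0.004, -0.201]
wrist_force: [-0.6, -1.3, 6.5]
width: 0.0511
```

```bash
python3 -m inch '[{"linear":[0,0,0.2],"twist":0,"gripper":0},{"linear":[0,0,0.5],"twist":0,"gripper":0},{"linear":[0,0,1],"twist":0,"gripper":0},{"linear":[0,0,1],"twist":0,"gripper":0},{"linear":[0,0,1],"twist":0,"gripper":0}]'
python3 -m inch '[{"linear":[0.3,0.1,0.2],"twist":0.12,"gripper":0},{"linear":[0.7,0.2,0.2],"twist":0.24,"gripper":0},{"linear":[1,0.2,0.2],"twist":0.243,"gripper":0},{"linear":[1,0.2,0.2],"twist":0.243,"gripper":0}]'
python3 -m inch '[{"linear":[0.3,0.1,0],"twist":0,"gripper":0},{"linear":[0.7,0.21,0],"twist":0,"gripper":0},{"linear":[1,0.21,0],"twist":0,"gripper":0},{"linear":[1,0.21,0],"twist":0,"gripper":0},{"linear":[1,0.21,0],"twist":0,"gripper":0},{"linear":[1,0.21,0],"twist":0,"gripper":0}]'
python3 - <<'E'
from meas import *
o=robot.get_obs();print(o['tool_pos'],o['ee_rot'])
s=snap('scene','b5.png');P=pts(s)
m=(P[...,0]>.67)&(P[...,0]<.74)&(P[...,1]>.06)&(P[...,1]<.14)&(P[...,2]>.1)&(P[...,2]<.18)
Q=P[m];print(len(Q),Q.min(0),Q.max(0),Q.mean(0))
i=cv2.imread('pics/b5.png');cv2.imwrite('pics/b5c.png',cv2.resize(i[220:380,270:430],None,fx=4,fy=3.7))
E
```

```text
time: 34.17
tool_pos: [0.447, 0.0588, 0.1039]
ee_rot: [-3.14, -0.008, -0.201]
wrist_force: [0.2, -0.1, -3.3]
width: 0.0508
time: 34.5
tool_pos: [0.5471, 0.0787, 0.1159]
ee_rot: [3.142, 0.003, 0.054]
wrist_force: [-0.6, -0.8, -4.2]
width: 0.0509
time: 35.0
tool_pos: [0.6422, 0.0995, 0.1175]
ee_rot: [-3.142, 0.006, 0.053]
wrist_force: [0.1, -1.0, -3.1]
width: 0.051
[0.64224899 0.09948037 0.11752587] [-3.14156531  0.00577482  0.05326768]
409 [0.6700097  0.07643178 0.11488595] [0.69978343 0.12658161 0.16956153] [0.68835061 0.1042441  0.15297317]
```

View pics/b5c.png

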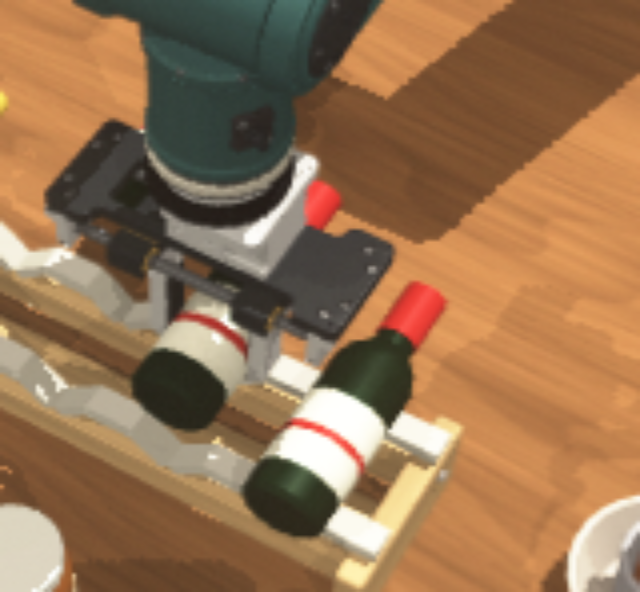

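```bash
python3 -m inch '[{"linear":[0.04,0,-0.1],"twist":0,"gripper":0},{"linear":[0.04,0,-0.2],"twist":0,"gripper":0},{"linear":[0.04,0,-0.3],"twist":0,"gripper":0},{"linear":[0.04,0,-0.4],"twist":0,"gripper":0},{"linear":[0.04,0,-0.4],"twist":0,"gripper":0},{"linear":[0.04,0,-0.4],"twist":0,"gripper":0},{"linear":[0.04,0,-0.4],"twist":0,"gripper":0}]'
python3 -m inch '[{"linear":[0,0,-0.02],"twist":0,"gripper":0},{"linear":[0,0,-0.04],"twist":0,"gripper":0},{"linear":[0,0,-0.04],"twist":0,"gripper":0}]'
```

```text
time: 35.63
tool_pos: [0.6484, 0.0996, 0.0805]
ee_rot: [3.142, -0.0, 0.054]
wrist_force: [0.9, 0.3, -2.1]
width: 0.0509
time: 35.88
tool_pos: [0.6484, 0.0996, 0.0764]
ee_rot: [3.142, -0.0, 0.054]
wrist_force: [-0.9, -0.4, -3.4]
width: 0.0508
```

```bash
python3 -m inch '[{"linear":[0,0,-0.02],"twist":0,"gripper":0},{"linear":[0,0,-0.03],"twist":0,"gripper":0},{"linear":[0,0,-0.03],"twist":0,"gripper":0}]'
python3 -m inch '[{"linear":[0,0,-0.01],"twist":0,"gripper":0},{"linear":[0,0,-0.02],"twist":0,"gripper":0},{"linear":[0,0,-0.02],"twist":0,"gripper":0}]'
```

```text
time: 36.13
tool_pos: [0.6486, 0.0994, 0.0737]
ee_rot: [3.141, -0.001, 0.053]
wrist_force: [-0.0, -0.8, -3.1]
width: 0.0507
time: 36.38
tool_pos: [0.6489, 0.0991, 0.0733]
ee_rot: [3.141, -0.002, 0.053]
wrist_force: [-2.4, -3.0, 5.8]
width: 0.0513
```

Seated at the predicted height. Releasing and heading for the third bottle at (0.4635, -0.053), axis about 171.6°.

```bash
python3 -m inch '[{"linear":[0,0,0],"twist":0,"gripper":0.62},{"linear":[0,0,0],"twist":0,"gripper":0.66},{"linear":[0,0,0],"twist":0,"gripper":0.66},{"linear":[0,0,0],"twist":0,"gripper":0.66},{"linear":[0,0,0.3],"twist":0,"gripper":0.66},{"linear":[0,0,0.7],"twist":0,"gripper":0.66},{"linear":[0,0,1],"twist":0,"gripper":0.66},{"linear":[0,0,1],"twist":0,"gripper":0.66},{"linear":[0,0,1],"twist":0,"gripper":0.66}]'
python3 -m inch '[{"linear":[-0.5,-0.3,0],"twist":-0.19,"gripper":0.78},{"linear":[-0.93,-0.76,0],"twist":-0.19,"gripper":0.78},{"linear":[-0.93,-0.76,0],"twist":-0.19,"gripper":0.78},{"linear":[-0.93,-0.76,0],"twist":-0.19,"gripper":0.78}]'
python3 -m inch '[{"linear":[-0.5,-0.3,0],"twist":0,"gripper":0.78},{"linear":[-0.93,-0.76,0],"twist":0,"gripper":0.78},{"linear":[-0.93,-0.76,-0.2],"twist":0,"gripper":0.78},{"linear":[-0.93,-0.76,-0.6],"twist":0,"gripper":0.78},{"linear":[-0.93,-0.76,-0.8],"twist":0,"gripper":0.78},{"linear":[-0.93,-0.76,-0.8],"twist":0,"gripper":0.78},{"linear":[-0.93,-0.76,-0.8],"twist":0,"gripper":0.78},{"linear":[-0.93,-0.76,-0.8],"twist":0,"gripper":0.78}]'
python3 - <<'E'
from bot import *
s=snap('scene','b6.png');snap('top','b6t.png')
i=cv2.imread('pics/b6.png');cv2.imwrite('pics/b6c.png',cv2.resize(i[200:380,210:410],None,fx=4,fy=3.3))
find(s,.03,.07,nmin=300)
o=robot.get_obs();print(o['tool_pos'],o['ee_rot'])
E
```

```text
time: 37.13
tool_pos: [0.6499, 0.0999, 0.1746]
ee_rot: [-3.141, -0.006, 0.054]
wrist_force: [0.6, 0.0, -0.4]
width: 0.0622
time: 37.47
tool_pos: [0.5496, 0.0204, 0.1679]
ee_rot: [3.138, 0.009, -0.149]
wrist_force: [-0.4, -0.1, 0.4]
width: 0.073
time: 38.13
tool_pos: [0.4633, -0.0522, 0.0921]
ee_rot: [-3.142, -0.001, -0.145]
wrist_force: [0.8, 0.9, 0.6]
width: 0.0736
px [316. 256.] c [ 0.4325 -0.0489] size [0.0502 0.1844] neckdir deg 171.9 origin [ 0.4642 -0.0534] foot+58 [ 0.4664 -0.0537] red 83 zmax 0.0527
[ 0.46403211 -0.05233303  0.09321143] [ 3.1412822  -0.00328791 -0.14460076]
```

View pics/b6c.png

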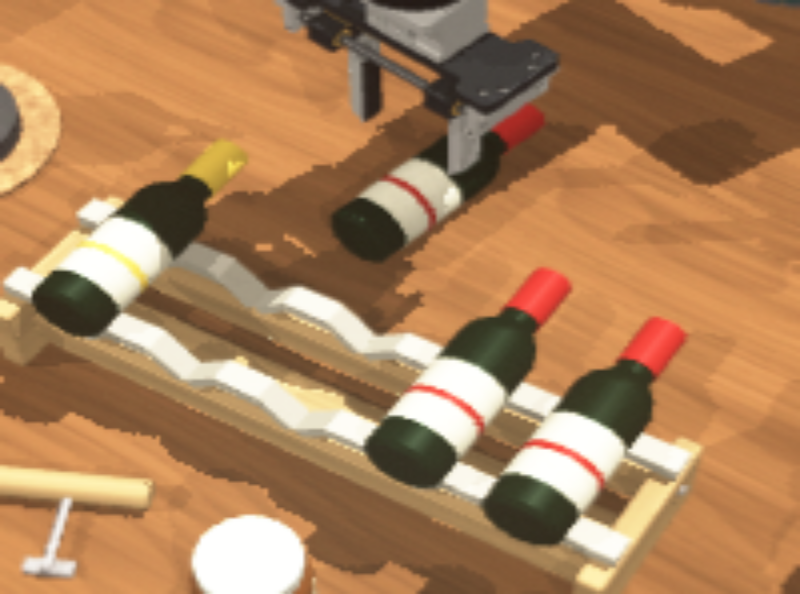

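Two red bottles are seated in the two left notches, and the gripper is aligned over the third. Lowering by 0.091.

```bash
python3 -m inch '[{"linear":[0,-0.01,-0.3],"twist":0,"gripper":0.78},{"linear":[0,-0.01,-0.6],"twist":0,"gripper":0.78},{"linear":[0,-0.01,-0.85],"twist":0,"gripper":0.78},{"linear":[0,-0.01,-0.91],"twist":0,"gripper":0.78},{"linear":[0,-0.01,-0.91],"twist":0,"gripper":0.78},{"linear":[0,-0.01,-0.91],"twist":0,"gripper":0},{"linear":[0,-0.01,-0.91],"twist":0,"gripper":0},{"linear":[0,-0.01,-0.91],"twist":0,"gripper":0},{"linear":[0,-0.01,-0.91],"twist":0,"gripper":0},{"linear":[0,-0.01,-0.91],"twist":0,"gripper":0}]'
python3 -m inch '[{"linear":[0,0,0],"twist":0,"gripper":0},{"linear":[0,0,0],"twist":0,"gripper":0}]'
```

```text
time: 39.07
tool_pos: [0.4639, -0.0539, 0.0023]
ee_rot: [3.141, -0.004, -0.145]
wrist_force: [-0.2, 0.6, 4.4]
width: 0.0508
time: 39.23
tool_pos: [0.4639, -0.0539, 0.0023]
ee_rot: [3.141, -0.004, -0.145]
wrist_force: [-0.0, -0.2, 7.2]
width: 0.0509
```

```bash
python3 -m inch '[{"linear":[0,0,0.2],"twist":0,"gripper":0},{"linear":[0,0,0.5],"twist":0,"gripper":0},{"linear":[0,0,1],"twist":0,"gripper":0},{"linear":[0,0,1],"twist":0,"gripper":0},{"linear":[0,0,1],"twist":0,"gripper":0}]'
python3 -m inch '[{"linear":[0.3,0.1,0.2],"twist":0.1,"gripper":0},{"linear":[0.7,0.3,0.2],"twist":0.188,"gripper":0},{"linear":[0.95,0.36,0.2],"twist":0.188,"gripper":0},{"linear":[0.95,0.36,0.2],"twist":0.188,"gripper":0}]'
python3 -m inch '[{"linear":[0.3,0.1,0],"twist":0,"gripper":0},{"linear":[0.7,0.3,0],"twist":0,"gripper":0},{"linear":[0.94,0.37,0],"twist":0,"gripper":0},{"linear":[0.94,0.37,0],"twist":0,"gripper":0},{"linear":[0.94,0.37,0],"twist":0,"gripper":0},{"linear":[0.94,0.37,0],"twist":0,"gripper":0}]'
python3 - <<'E'
from meas import *
s=snap('scene','b7.png');P=pts(s)
o=robot.get_obs();print(o['tool_pos'],o['ee_rot'])
m=(P[...,0]>.67)&(P[...,0]<.74)&(P[...,1]>-.02)&(P[...,1]<.06)&(P[...,2]>.115)&(P[...,2]<.18)
Q=P[m];print(len(Q),Q.min(0),Q.max(0),Q.mean(0))
i=cv2.imread('pics/b7.png');cv2.imwrite('pics/b7c.png',cv2.resize(i[220:380,240:400],None,fx=4,fy=3.7))
E
```

```text
time: 39.65
tool_pos: [0.4648, -0.0539, 0.1036]
ee_rot: [3.141, -0.007, -0.145]
wrist_force: [0.1, -0.7, -3.7]
width: 0.0509
time: 39.98
tool_pos: [0.5597, -0.0155, 0.1159]
ee_rot: [-3.14, 0.003, 0.054]
wrist_force: [-0.6, -0.6, -4.6]
width: 0.0509
time: 40.48
tool_pos: [0.6492, 0.0193, 0.1173]
ee_rot: [-3.142, 0.006, 0.051]
wrist_force: [-1.1, 0.8, -3.8]
width: 0.0512
[0.64939412 0.01912032 0.11839713] [3.14157036 0.00425394 0.05087298]
475 [ 0.67012129 -0.00518292  0.11818818] [0.70960317 0.04722792 0.16961292] [0.69403288 0.02533563 0.1535465 ]
```

View pics/b7c.png

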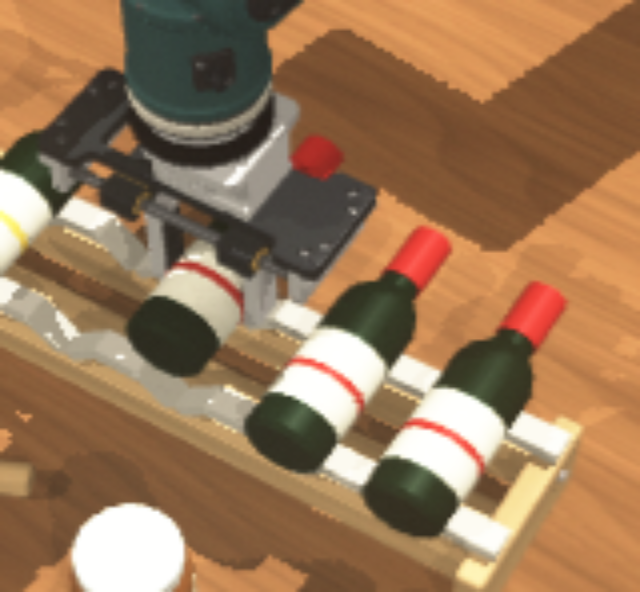

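```bash
python3 -m inch '[{"linear":[0,0,-0.1],"twist":0,"gripper":0},{"linear":[0,0,-0.2],"twist":0,"gripper":0},{"linear":[0,0,-0.3],"twist":0,"gripper":0},{"linear":[0,0,-0.4],"twist":0,"gripper":0},{"linear":[0,0,-0.44],"twist":0,"gripper":0},{"linear":[0,0,-0.44],"twist":0,"gripper":0},{"linear":[0,0,-0.44],"twist":0,"gripper":0}]'
python3 -m inch '[{"linear":[0,0,-0.02],"twist":0,"gripper":0},{"linear":[0,0,-0.03],"twist":0,"gripper":0},{"linear":[0,0,-0.03],"twist":0,"gripper":0}]'
python3 -m inch '[{"linear":[0,0,-0.01],"twist":0,"gripper":0},{"linear":[0,0,-0.02],"twist":0,"gripper":0},{"linear":[0,0,-0.02],"twist":0,"gripper":0}]'
```

```text
time: 41.12
tool_pos: [0.6512, 0.0196, 0.076]
ee_rot: [-3.141, 0.0, 0.051]
wrist_force: [0.3, 0.1, -3.2]
width: 0.051
time: 41.37
tool_pos: [0.6517, 0.0196, 0.0737]
ee_rot: [3.141, -0.001, 0.052]
wrist_force: [-0.5, -0.9, -2.6]
width: 0.051
time: 41.62
tool_pos: [0.6521, 0.0191, 0.0731]
ee_rot: [3.14, -0.002, 0.051]
wrist_force: [-2.5, -1.2, 2.6]
width: 0.0508
```

Seated. Releasing, rising and backing off to look at everything.

```bash
python3 -m inch '[{"linear":[0,0,0],"twist":0,"gripper":0.62},{"linear":[0,0,0],"twist":0,"gripper":0.66},{"linear":[0,0,0],"twist":0,"gripper":0.66},{"linear":[0,0,0],"twist":0,"gripper":0.66},{"linear":[0,0,0.3],"twist":0,"gripper":0.66},{"linear":[0,0,0.7],"twist":0,"gripper":0.66},{"linear":[0,0,1],"twist":0,"gripper":0.66},{"linear":[0,0,1],"twist":0,"gripper":0.66},{"linear":[0,0,1],"twist":0,"gripper":0.66}]'
for i in 1 2 3; do python3 -m inch '[{"linear":[-1,0,0.2],"twist":0,"gripper":0.66},{"linear":[-1,0,0.2],"twist":0,"gripper":0.66},{"linear":[-1,0,0.2],"twist":0,"gripper":0.66},{"linear":[-1,0,0.2],"twist":0,"gripper":0.66}]'; done
cat > final.py <<'E'
from lamp import *
import sys
for n in('top','scene'):
    s=snap(n,sys.argv[1]+n+'.png');P=pts(s)
    lamp(s,.006,(.48,.68,-.48,-.28))
    for lo,hi,r in((.034,.045,.08),(.057,.072,.05),(.09,.11,.05)):
        m=(np.hypot(P[...,0]-.587,P[...,1]-.378)<r)&(P[...,2]>lo)&(P[...,2]<hi);Q=P[m]
        if len(Q)>5:print(n,len(Q),cv2.minEnclosingCircle(Q[:,:2].astype(np.float32)),np.percentile(Q[:,2],[50,95]).round(4))
    c,si=np.cos(.053),np.sin(.053);L=(P[...,:2]-[.652,.0195])@np.array([[c,-si],[si,c]])
    for k in(-160,-80,0,80,160):
        m=(abs(L[...,1]-k/1000)<.03)&(P[...,2]>.105)&(abs(L[...,0])<.15)
        if m.sum()<30:print(k,'empty');continue
        l=L[m];zz=P[...,2][m];top=zz>.118
        lt=l[top];zt=zz[top]
        a=np.polyfit(lt[:,0],lt[:,1],1)[0]
        nm=(abs(L[...,1]-k/1000)<.03)&(P[...,2]>.085)&(L[...,0]<-.08)
        print(k,'foot x',l[:,0].max().round(4),'y',np.median(lt[:,1]).round(4),'slope',a.round(3),'ztop front/back',np.median(zz[(abs(l[:,0]+.03)<.012)&(abs(l[:,1]-np.median(lt[:,1]))<.008)]).round(4),np.median(zz[(abs(l[:,0]-.04)<.012)&(abs(l[:,1]-np.median(lt[:,1]))<.008)]).round(4),'neck n',nm.sum(), 'neck tip x',L[...,0][nm].min().round(3) if nm.sum() else None)
print(robot.get_obs()['tool_pos'],robot.get_obs()['time'])
E
python3 final.py f1
```

```text
time: 42.37
tool_pos: [0.653, 0.0197, 0.1748]
ee_rot: [3.141, -0.006, 0.052]
wrist_force: [-0.1, 0.8, 0.2]
width: 0.0619
time: 42.7
tool_pos: [0.5481, 0.02, 0.1907]
ee_rot: [-3.141, 0.003, 0.052]
wrist_force: [0.7, 0.1, 0.8]
width: 0.0623
time: 43.03
tool_pos: [0.4496, 0.0198, 0.2114]
ee_rot: [3.142, 0.0, 0.051]
wrist_force: [0.5, 0.7, 1.1]
width: 0.0622
time: 43.37
tool_pos: [0.3507, 0.0197, 0.2319]
ee_rot: [3.141, -0.002, 0.051]
wrist_force: [1.2, 0.3, 0.4]
width: 0.062
cap [array([ 0.5818, -0.3796]), np.float64(0.0425)] 931
bail [ 0.5819 -0.3783] [0.01   0.0797] lamp yaw 12.9 177 z 0.159
base [array([ 0.582 , -0.3795]), np.float64(0.0551)] 629
top 416 ((0.5865786075592041, 0.3782535791397095), 0.06004412844777107) [0.0387 0.0437]
top 206 ((0.5865780711174011, 0.376264750957489), 0.03343775495886803) [0.0656 0.0708]
top 143 ((0.583942711353302, 0.3745776414871216), 0.023143012076616287) [0.1002 0.1048]
-160 foot x 0.0567 y -0.1587 slope 0.012 ztop front/back 0.1215 0.1213 neck n 238 neck tip x -0.125
-80 empty
0 foot x 0.0556 y 0.0004 slope 0.009 ztop front/back 0.1212 0.1212 neck 
[... 418 characters left out ...]
2477889060974, 0.3773857355117798), 0.060171931982040405) [0.0383 0.0432]
scene 257 ((0.5892981290817261, 0.37578266859054565), 0.03341756388545036) [0.0651 0.0705]
scene 179 ((0.5860000848770142, 0.3744531571865082), 0.02421216107904911) [0.0991 0.1038]
-160 foot x 0.059 y -0.1604 slope -0.013 ztop front/back 0.1206 0.1205 neck n 153 neck tip x -0.124
-80 empty
0 foot x 0.0592 y -0.0008 slope 0.006 ztop front/back 0.1208 0.1212 neck n 5706 neck tip x -1.322
80 foot x 0.0578 y 0.0788 slope 0.0 ztop front/back 0.1207 0.1212 neck n 6318 neck tip x -1.249
160 foot x 0.0597 y 0.1588 slope 0.001 ztop front/back 0.1207 0.1216 neck n 4138 neck tip x -0.769
[0.35250781 0.01955621 0.23084872] 43.4667
```

View pics/f1scene.png

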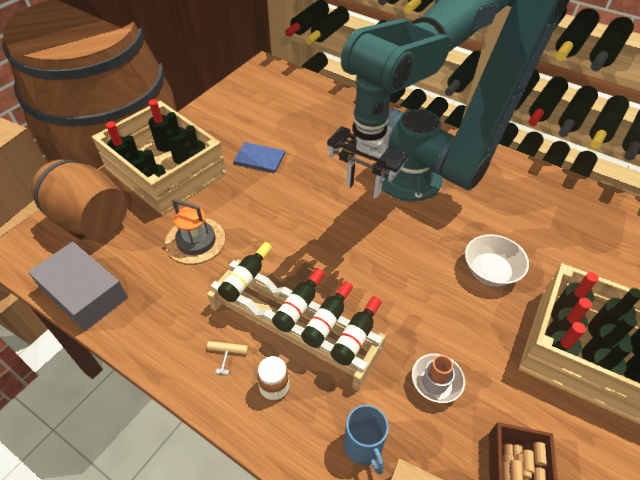

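View pics/f1top.png

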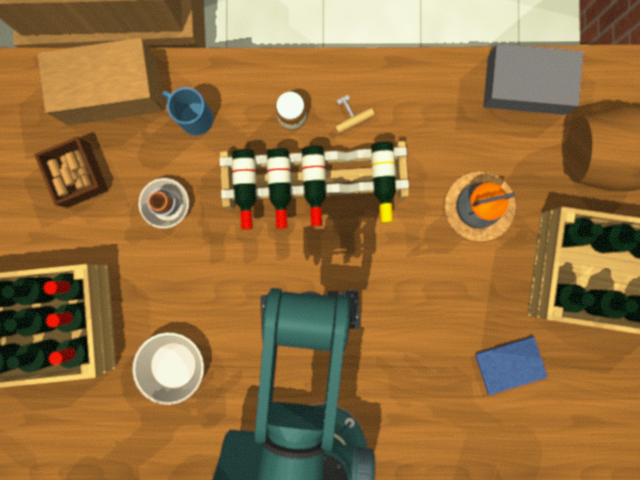

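Everything reads in place in both views, so I'm handing in.

```bash
python3 -c "
from bench import robot
print(robot.close_job())"
```

```text
the job is handed in; nothing more can be done
None
```

The job is handed in at about 43 s of the 208 s allowed; no verdict is reported. The lantern is on the mat, the three red-capped bottles are in the rack, and the tasting vessels are nested. The fourth bottle was absent.

**Last checks, top and scene views:**

| Item | Result | Limit |
|---|---|---|
| Lantern | upright, about 3–6 mm from the mat centre | 30 mm |
| Red bottles | in the middle notch and the two to its left, necks to the front | – |
| Bottle tops | level with the yellow bottle's at 0.121 m | seated height ± 6 mm |
| Bottle axes | within 0.01 rad of the rack's x | 0.15 rad |
| Bottle middles | about 2 mm from midway between the rails | 25 mm |
| Cup in bowl | 2–3 mm off centre, rim at the expected height | 14 mm |
| Measure in cup | 3–4 mm off centre at the rim, rim at the expected height | 14 mm |

The yellow bottle was still seated in its end notch. The jar and corkscrew were never approached and look unmoved, though I did not measure them. The gripper was clear of everything.

**What failed or disagreed:**
- **First grasp:** the first close on the bail shut on air. The reported tool height was about 32 mm lower than the cameras showed, so I corrected for that from then on.
- **Camera bias:** the scene camera read about 2–3 mm more in x than the top camera.
- **Foot reading:** one top-view foot reading for the second bottle (0.146 m) was a stray point. The scene view gave 0.058 m, as expected.

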